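# Gauge stick for the planter's well

### The arm

A 7-joint arm with a two-finger parallel gripper is mounted at the origin on the work surface. World frame = base frame: x ahead of the robot, y to its left, z up, the work surface at z = 0. Lengths are in m, angles in rad, forces in N, time in s.
With the tool pointing down it reaches from about 0.4 to 0.925 m from the base axis. Payload 4.1 kg.
Tool frame: the origin (TCP) lies between the finger pads; the fingertips stand 11 mm ahead of it and the grasp point (between the pads) lies 8 mm behind it; z points along the fingers, x is the direction in which the jaws open and shut, and the axes are right-handed (so a half turn about z gives the same grasp; the last joint's range is limited). The gripper opens to 85 mm and grips with 20 to 120 N. Pads are 22 mm wide; open, the fingers measure 114 mm over their backs; the gripper's body (76 mm by 85 mm) begins 54 mm behind the grasp point. The pads swing forward as they close: fully open they stand 13 mm farther back than shut.
Start: joints at [1.115, 0.398, 0.045, 1.537, -0.019, 1.207, -0.051], TCP at [0.227, -0.609, 0.207] pointing down, gripper open.
Joint ranges: [-2.82, 2.82], [-0.49, 2.23], [-1.37, 1.46], [0, 2.46], [-1.36, 4.5], [0.23, 2], [-2.94, 2.94]. Speed limits (rad/s): [2.57, 2.57, 3.14, 3.14, 3.14, 3.14, 3.14].

### API

Orientations are given as a rotation vector (axis times angle).
In Python, from cell import env gives the robot as it stands.
- The arm moves only by the tool drive_tool, never from a script. Its argument "steps" is a list of rows, each an object with "jaw": the opening, from 0 (shut) to 1 (fully open); "offset": the shift along the tool's x, y, z in cm, a list of three; "yaw": the turn about the tool's z in degrees. In form: [{"jaw": jaw, "offset": [dx, dy, dz], "yaw": yaw}, ...]. A call has 1 to 8 rows; each row shifts and turns the commanded pose from where the row before left it, along the tool's axes as they then stand; what a row does not reach is not made up. A row lasts 1/12 s, in which the tool goes at most 41.7 mm and 7.16 degrees, less where a joint would pass 70% of its speed; a pose out of reach is approached as far as the arm can. A call with a gripper value outside its range is refused whole. The fingers move at their own pace and stop on an object; "squeeze" is the grip in N (left out, the last holds). Time passes only in rows, so rows that do not move let the fingers close. It gives the time, the measured TCP pose, the force and the opening at its end, in the units of the state.
- env.state(): the state, without advancing time (a new reading comes with each control period).
- env.get_image(name): name is "scene" or "top"; returns a dict with "color" (420x560x3 uint8, red, green, blue), "mtx" (3x3 intrinsics, pixels), "world_from_camera" (4x4, takes a point from camera to world coordinates). Camera axes: x right, y down, z forward; pixel columns grow to the right and rows downward; lengths in m; the calibration is good to about 2 mm. A picture is of the moment at which its call begins. There is no depth.
- env.sign_off(): hands the job in, once; it reports no verdict.
The state is a dict: "time": time; "qpos": joint angles; "qd": joint speeds; "tau": joint torques, N m; "eef_pos": TCP position; "ee_rot": TCP orientation; "contact_force": force on the tool from outside, world axes, zero at the start; "moment": the same for the moment, N m; "grip_width": finger opening in m.
Only numpy, scipy, OpenCV 4.12 (cv2) and the standard library are available. Lean on these libraries where they do the work, as an engineer would, in place of code of your own. Each camera call takes 0.05 s, during which the arm holds its last target.

### The job

Find out how deep the planter's gauge well is by taking the orange-handled depth rod down it until its foot touches the well's floor, then stand the rod back upright on the bench, clear of the planter. Lower (do not drop) the gauge stick that fits that depth into the well, so that it stands on the floor with its red ring about level with the rim; leave the other gauge stick standing where it is.

Things in the scene. Friction and masses are not known exactly. Their poses are not given: they have to be found in the camera images.
- well (a point): Centre of the gauge well's mouth, at rim level, 95 mm above the bench. The well is a round blind hole 51 mm wide, marked by a flat white ring, in the middle of the flat grey deck of a fixed terracotta planter (176 mm in x, 196 in y, 95 high, turned up to 20 deg). z is up. The floor is flat and rigid; its depth is hidden: either shallow (37 to 43 mm) or deep (67 to 73 mm).
- rod: Depth rod, 160 mm tall, about 220 g, standing upright on the bench. Origin at the centre of the underside of its flat steel foot, z up along the rod. Foot 32 mm across (a collar of 36 mm from 10 to 16 mm up), rod 12 mm thick, orange round handle 26 mm across from 115 to 160 mm up; black marks at 40 and 70 mm.
- short_gauge: Short gauge stick for a shallow well, with a blue head, 90 mm tall, about 100 g, standing upright on the bench. Origin at the centre of the underside of its foot, z up. Foot 34 mm across, white stem 20 mm, red ring 30 mm across centred 40 mm up, blue round head 28 mm across from 54 to 90 mm up.
- long_gauge: Long gauge stick for a deep well, with a yellow head, 120 mm tall, about 100 g, standing upright on the bench. Origin at the centre of the underside of its foot, z up. Foot 34 mm across, white stem 20 mm, red ring 30 mm across centred 70 mm up, yellow round head 28 mm across from 84 to 120 mm up.
Not all that is in view belongs to the job. What is shaped like the rod but blue is not meant.

How it is judged:
By the outcome, as a careful person would: the job done as asked, in the order asked, and still so for the second after the job is handed in, with the robot touching nothing.
It also fails if it takes over 72 s, if anything falls off the work surface, if the arm or the gripper's body presses on something with over 40 N, if the wrist force passes 120 N, or if a joint passes its speed limit or range.

## Working session

There is one attempt and no reset: what is moved stays moved. The work goes in short steps, Python scripts to look and compute and a tool call to move; the robot and the scene stay as the last step left them, time stands still between calls to the robot, and variables do not carry over. Pictures are saved under pics/ and viewed, and the job is handed in when it is done.

Besides the shell and the picture viewer there is one more tool, called as name(argument=value, ...), one argument or row to a line, values as JSON. drive_tool: Moves the arm, as the interface text tells. Its arguments: {"type":"object","properties":{"steps":{"type":"array","items":{"type":"object","properties":{"jaw":{"type":"number"},"offset":{"type":"array","items":{"type":"number"}},"yaw":{"type":"number"}}}},"squeeze":{"type":"number"}},"required":["steps"]}

```bash
mkdir -p pics; ls
cat > h.py <<'E'
import numpy as np, cv2
from cell import env
def grab(name,fn=None):
    d=env.get_image(name)
    if fn: cv2.imwrite('pics/'+fn,d['color'][:,:,::-1])
    return d
def ray(d,u,v,z):
    K=np.array(d['mtx']);T=np.array(d['world_from_camera'])
    r=T[:3,:3]@np.linalg.solve(K,[u,v,1.]);o=T[:3,3]
    return o+r*(z-o[2])/r[2]
def proj(d,p):
    K=np.array(d['mtx']);T=np.array(d['world_from_camera'])
    c=T[:3,:3].T@(np.array(p)-T[:3,3]);q=K@c
    return q[:2]/q[2]
E
python3 - <<'E'
from h import *
for n in('scene','top'):
    d=grab(n,n+'0.png'); print(n,np.round(d['world_from_camera'],3).tolist(),np.round(d['mtx'],1).tolist())
    np.savez(n+'0.npz',**d)
s=env.state();print({k:np.round(v,3).tolist() for k,v in s.items()})
E
```

```text
pics
scene [[0.463, 0.695, -0.55, 1.004], [0.886, -0.366, 0.285, -0.288], [-0.004, -0.619, -0.785, 0.833], [0.0, 0.0, 0.0, 1.0]] [[419.2, 0.0, 276.7], [0.0, 419.2, 206.3], [0.0, 0.0, 1.0]]
top [[0.017, -0.998, 0.054, 0.446], [-1.0, -0.016, 0.002, -0.035], [-0.002, -0.054, -0.999, 0.952], [0.0, 0.0, 0.0, 1.0]] [[423.3, 0.0, 282.4], [0.0, 423.3, 213.6], [0.0, 0.0, 1.0]]
{'time': 0.1, 'qpos': [1.115, 0.399, 0.045, 1.538, -0.019, 1.207, -0.051], 'qd': [0.0, -0.0, 0.001, -0.002, 0.002, -0.001, -0.001], 'tau': [0.003, -47.627, 1.37, -25.495, 0.012, 0.005, -0.0], 'eef_pos': [0.227, -0.608, 0.206], 'ee_rot': [-2.58, 1.791, 0.002], 'contact_force': [-0.056, -0.195, -0.194], 'moment': [-0.03, -0.056, -0.004], 'grip_width': 0.085}
```

View pics/scene0.png

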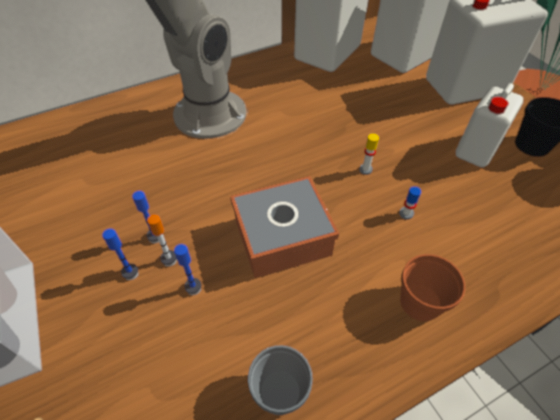

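View pics/top0.png

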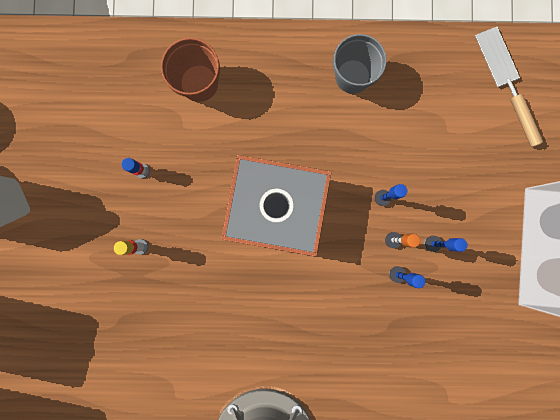

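The scene view shows the orange-handled rod at about (157,235), among blue lookalikes at (141,212), (115,250) and (184,265). The gauges are at (371,150) yellow and (412,200) blue, and the well is at (283,214). In the top view the rod is at (405,240), the lookalikes' heads at (399,191), (457,244) and (417,281), yellow at (121,248), blue at (129,165) and the well at (276,205).

```bash
cat >> h.py <<'E'
def rayd(d,u,v):
    K=np.array(d['mtx']);T=np.array(d['world_from_camera'])
    r=T[:3,:3]@np.linalg.solve(K,[u,v,1.]);return T[:3,3],r/np.linalg.norm(r)
def tri(d1,p1,d2,p2):
    o1,r1=rayd(d1,*p1);o2,r2=rayd(d2,*p2)
    s=np.linalg.lstsq(np.c_[r1,-r2],o2-o1,rcond=None)[0]
    a=o1+s[0]*r1;b=o2+s[1]*r2
    return (a+b)/2,np.linalg.norm(a-b)
H={'orange':((8,200,130),(14,255,255)),'yellow':((22,150,120),(32,255,255)),'blue':((108,150,80),(125,255,255))}
def blobs(d,c,minA=25):
    hsv=cv2.cvtColor(np.ascontiguousarray(d['color']),cv2.COLOR_RGB2HSV)
    m=cv2.inRange(hsv,np.array(H[c][0]),np.array(H[c][1]))
    n,l,s,ce=cv2.connectedComponentsWithStats(m)
    return [(int(s[i,4]),np.round(ce[i],1).tolist(),s[i,:4].tolist()) for i in range(1,n) if s[i,4]>=minA]
E
python3 - <<'E'
from h import *
S=dict(np.load('scene0.npz'));T=dict(np.load('top0.npz'))
for c in H: print(c,'S',blobs(S,c),'\n  T',blobs(T,c))
for n,D in(('S',S),('T',T)):
    hsv=cv2.cvtColor(D['color'],cv2.COLOR_RGB2HSV)
    w=cv2.inRange(hsv,(0,0,200),(180,40,255))
    cs,_=cv2.findContours(w,cv2.RETR_CCOMP,cv2.CHAIN_APPROX_NONE)
    t=(283,214) if n=='S' else (276,205)
    for c in cs:
        if len(c)>20:
            e=cv2.fitEllipse(c)
            if np.hypot(e[0][0]-t[0],e[0][1]-t[1])<15: print(n,np.round(e[0],1),np.round(e[1],1),ray(D,*e[0],.095).round(4))
a=cv2.resize(T['color'][170:300,360:480,::-1],None,fx=4,fy=4,interpolation=2)
b=cv2.resize(S['color'][180:310,90:210,::-1],None,fx=3,fy=3,interpolation=2)
cv2.imwrite('pics/cropT.png',a);cv2.imwrite('pics/cropS.png',b)
E
```

```text
orange S [(64, [155.8, 221.9], [148, 214, 16, 20])] 
  T [(57, [405.5, 240.7], [401, 235, 15, 12])]
yellow S [(126, [373.1, 140.5], [368, 134, 11, 16])] 
  T [(147, [120.4, 247.5], [114, 241, 14, 14])]
blue S [(135, [413.3, 194.7], [408, 187, 12, 16]), (191, [140.9, 201.6], [133, 192, 15, 25]), (313, [115.3, 245.2], [103, 230, 29, 42]), (254, [183.3, 257.5], [175, 245, 18, 36])] 
  T [(132, [127.8, 164.1], [122, 158, 13, 14]), (237, [395.5, 192.1], [381, 184, 26, 16]), (249, [455.1, 244.4], [441, 238, 26, 14]), (265, [412.6, 279.2], [396, 272, 29, 16])]
S [282.4 213.6] [23.1 29.4] [ 0.5105 -0.0188  0.095 ]
S [282.3 213.6] [21.1 25.6] [ 0.5104 -0.0188  0.095 ]
T [276. 205.] [32.5 32.9] [ 0.5097 -0.0196  0.095 ]
T [275.8 204.8] [27.1 27.5] [ 0.51   -0.0194  0.095 ]
```

View pics/cropT.png

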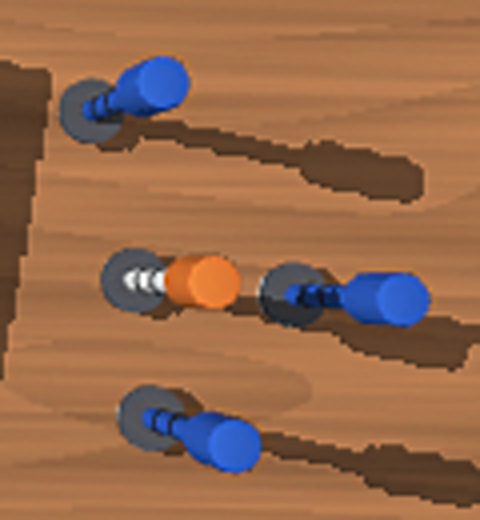

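View pics/cropS.png

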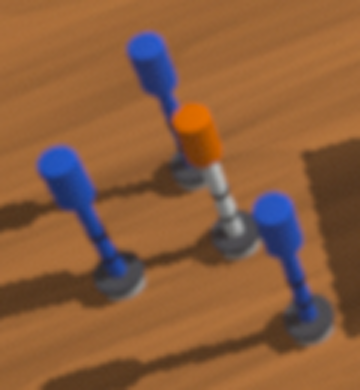

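The close crop confirms the choice. The orange rod has a white stem, its foot is at top pixel (394,240) and its top at (413.5,240). The three blue lookalikes stand 75–100 mm away. The well measures about (0.510,-0.019) in both views.

```bash
cat >> h.py <<'E'
from scipy.spatial.transform import Rotation as Ro
def togo(p,yaw_dir=None):
    s=env.state();R=Ro.from_rotvec(s['ee_rot']).as_matrix()
    off=R.T@(np.array(p)-np.array(s['eef_pos']))*100
    print('t',round(s['time'],2),'tcp',np.round(s['eef_pos'],4),'xaxis deg',np.degrees(np.arctan2(R[1,0],R[0,0])).round(1),'zaxis',R[:,2].round(3),'OFF cm',off.round(2),'w',round(s['grip_width'],4),'F',np.round(s['contact_force'],1))
E
python3 - <<'E'
from h import *
S=dict(np.load('scene0.npz'));T=dict(np.load('top0.npz'))
print('rod foot',ray(T,393.8,240,.005),'top',ray(T,413.5,240.3,.16), 'S top',ray(S,90+193/3,180+118/3,.16),'S foot',ray(S,90+235/3,180+236/3,.01))
for n,u,v in(('up',382.8,197.5),('right',433,243.5),('low',397.8,274)): print(n,ray(T,u,v,.005))
print('yel',tri(S,(373.1,140.5),T,(120.4,247.5)),'blu',tri(S,(413.3,194.7),T,(127.8,164.1)))
print(ray(T,120.4,247.5,.108),ray(T,127.8,164.1,.078),ray(S,373.1,140.5,.104),ray(S,413.3,194.7,.074))
togo([.42,-.277,.2])
E
```

```text
rod foot [ 0.44230146 -0.28248393  0.005     ] top [ 0.44292609 -0.2787759   0.16      ] S top [ 0.4474819  -0.27567122  0.16      ] S foot [ 0.446521   -0.27846255  0.01      ]
up [ 0.53715139 -0.25757833  0.005     ]
right [ 0.4359524  -0.36994195  0.005     ]
low [ 0.36698664 -0.29154679  0.005     ]
yel (array([0.41866211, 0.28984116, 0.10402186]), np.float64(7.572366823324793e-05)) blu (array([0.59096655, 0.2905566 , 0.07347803]), np.float64(0.00405111270466435))
[0.41877296 0.28828154 0.108     ] [0.59123762 0.29080418 0.078     ] [0.41865213 0.28989953 0.104     ] [0.59076975 0.28793278 0.074     ]
t 0.1 tcp [ 0.2269 -0.6085  0.2056] xaxis deg -69.5 zaxis [-0.001  0.002 -1.   ] OFF cm [-24.31 -29.68   0.6 ] w 0.0852 F [-0.1 -0.2 -0.2]
```

drive_tool(
  steps=[
    {"jaw":0.8,"offset":[-1,-1.4,-0.5],"yaw":0},
    {"jaw":0.8,"offset":[-1.9,-2.6,-0.5],"yaw":0},
    {"jaw":0.8,"offset":[-2,-2.7,0],"yaw":0},
    {"jaw":0.8,"offset":[-2,-2.7,0],"yaw":0},
    {"jaw":0.8,"offset":[-2,-2.7,0],"yaw":0},
    {"jaw":0.8,"offset":[-2,-2.7,0],"yaw":0},
    {"jaw":0.8,"offset":[-2,-2.7,0],"yaw":0},
    {"jaw":0.8,"offset":[-2,-2.7,0],"yaw":0},
  ],
)

```text
time: 0.77
eef_pos: [0.3647, -0.3972, 0.2162]
ee_rot: [2.58, -1.792, -0.001]
contact_force: [1.0, -0.1, 0.8]
grip_width: 0.068
```

```bash
python3 -c "
from h import *
togo([.4445,-.279,.215])"
```

```text
t 0.77 tcp [ 0.3647 -0.3972  0.2162] xaxis deg -69.6 zaxis [-0.  0. -1.] OFF cm [ -8.29 -11.61   0.12] w 0.068 F [ 1.  -0.1  0.8]
```

drive_tool(
  steps=[
    {"jaw":0.8,"offset":[-2,-2.8,0],"yaw":0},
    {"jaw":0.8,"offset":[-2,-2.8,0],"yaw":0},
    {"jaw":0.8,"offset":[-2,-2.8,0],"yaw":0},
    {"jaw":0.8,"offset":[-1.5,-2.2,0],"yaw":0},
    {"jaw":0.8,"offset":[-0.8,-1.0,0],"yaw":0},
    {"jaw":0.8,"offset":[0,0,0],"yaw":0},
  ],
)

```text
time: 1.27
eef_pos: [0.4461, -0.2765, 0.2162]
ee_rot: [-2.585, 1.782, 0.001]
contact_force: [-0.9, 0.3, 0.1]
grip_width: 0.0684
```

Run:
```python
from h import *
togo([.4445,-.279,.132])
S=grab('scene','s1.png')
cv2.imwrite('pics/s1c.png',cv2.resize(S['color'][130:330,60:300,::-1],None,fx=3,fy=3,interpolation=2))
```

```text
t 1.27 tcp [ 0.4461 -0.2765  0.2162] xaxis deg -69.1 zaxis [ 0.     0.002 -1.   ] OFF cm [0.19 0.25 8.42] w 0.0684 F [-0.9  0.3  0.1]
```

View pics/s1c.png

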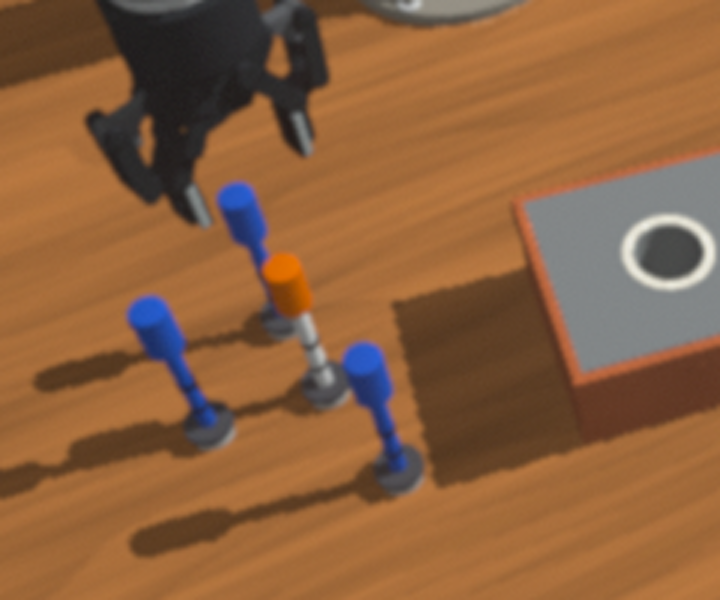

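The open gripper hangs above the rod, with the handle at crop pixel (286,285), and the fingers straddle it clear of the lookalikes. I'm descending now.

drive_tool(
  steps=[
    {"jaw":0.8,"offset":[0.2,0.2,0.4],"yaw":0},
    {"jaw":0.8,"offset":[0,0,1.5],"yaw":0},
    {"jaw":0.8,"offset":[0,0,1.5],"yaw":0},
    {"jaw":0.8,"offset":[0,0,1],"yaw":0},
    {"jaw":0.8,"offset":[0,0,0],"yaw":0},
  ],
)

```text
time: 1.73
eef_pos: [0.4399, -0.284, 0.1698]
ee_rot: [2.577, -1.795, -0.008]
contact_force: [-0.0, 0.8, 0.3]
grip_width: 0.0687
```

Run:
```python
from h import *
togo([.4445,-.279,.132])
S=grab('top','t2.png')
cv2.imwrite('pics/t2c.png',cv2.resize(S['color'][170:320,320:500,::-1],None,fx=4,fy=4,interpolation=2))
```

```text
t 1.73 tcp [ 0.4399 -0.284   0.1698] xaxis deg -69.7 zaxis [-0.005  0.002 -1.   ] OFF cm [-0.3  -0.62  3.78] w 0.0687 F [-0.   0.8  0.3]
```

View pics/t2c.png

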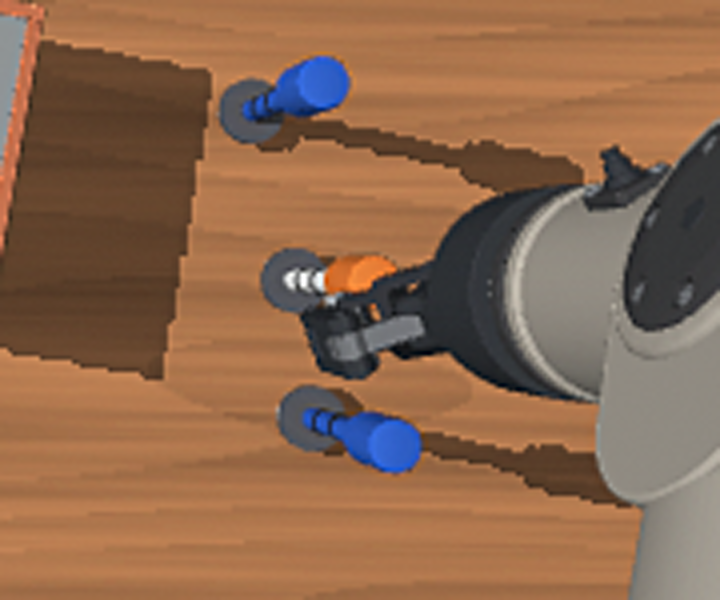

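The top view shows the near finger beside the orange handle at crop (340,340), a bit off. The arm was still settling, so I'm waiting and reading again.

drive_tool(
  steps=[
    {"jaw":0.8,"offset":[0,0,0],"yaw":0},
    {"jaw":0.8,"offset":[0,0,0],"yaw":0},
    {"jaw":0.8,"offset":[0,0,0],"yaw":0},
    {"jaw":0.8,"offset":[0,0,0],"yaw":0},
  ],
)

```text
time: 2.12
eef_pos: [0.4433, -0.2835, 0.1732]
ee_rot: [2.58, -1.792, 0.002]
contact_force: [0.1, 0.2, 0.4]
grip_width: 0.0685
```

Run:
```python
from h import *
togo([.4445,-.279,.132])
```

```text
t 2.12 tcp [ 0.4433 -0.2835  0.1732] xaxis deg -69.6 zaxis [ 0.001 -0.001 -1.   ] OFF cm [-0.38 -0.27  4.12] w 0.0685 F [0.1 0.2 0.4]
```

drive_tool(
  steps=[
    {"jaw":0.8,"offset":[-0.4,-0.3,0],"yaw":0},
    {"jaw":0.8,"offset":[0,0,1],"yaw":0},
    {"jaw":0.8,"offset":[0,0,1],"yaw":0},
    {"jaw":0.8,"offset":[0,0,1],"yaw":0},
    {"jaw":0.8,"offset":[0,0,1],"yaw":0},
    {"jaw":0.8,"offset":[0,0,0],"yaw":0},
    {"jaw":0.8,"offset":[0,0,0],"yaw":0},
    {"jaw":0.8,"offset":[0,0,0],"yaw":0},
  ],
)

```text
time: 2.78
eef_pos: [0.4444, -0.2785, 0.1325]
ee_rot: [2.58, -1.792, 0.0]
contact_force: [-0.2, -0.0, -1.2]
grip_width: 0.0683
```

Run:
```python
from h import *
togo([.4445,-.279,.132])
S=grab('scene');T=grab('top')
a=cv2.resize(S['color'][170:300,90:240,::-1],None,fx=2.6,fy=2.6,interpolation=2)
b=cv2.resize(T['color'][190:320,340:490,::-1],None,fx=2.6,fy=2.6,interpolation=2)
cv2.imwrite('pics/g3.png',np.hstack([a,b]))
```

```text
t 2.78 tcp [ 0.4444 -0.2785  0.1325] xaxis deg -69.6 zaxis [ 0. -0. -1.] OFF cm [0.05 0.01 0.05] w 0.0683 F [-0.2 -0.  -1.2]
```

View pics/g3.png

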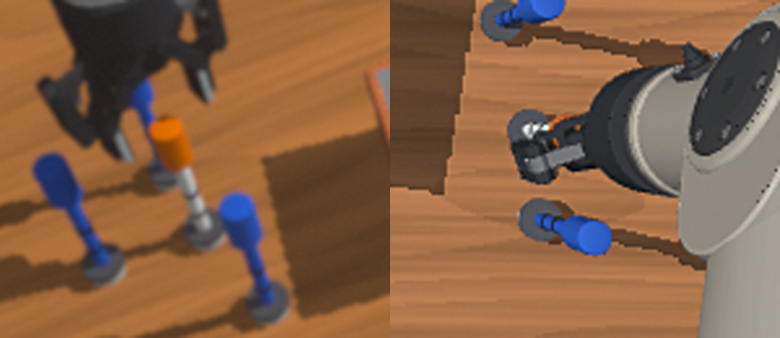

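Run:
```python
from h import *
S=dict(np.load('scene0.npz'));T=dict(np.load('top0.npz'))
s=env.state();R=Ro.from_rotvec(s['ee_rot']).as_matrix();p=np.array(s['eef_pos'])
for n,o in(('tcp',[0,0,0]),('tip+',[.034,0,0]),('tip-',[-.034,0,0])):
    w=p+R@o; print(n,((proj(S,w)-[90,170])*2.6).round(), ((proj(T,w)-[340,190])*2.6).round()+[390,0])
# rod as seen now vs before
d=grab('scene');print(blobs(d,'orange'))
print('rod handle expected', (proj(S,[.4445,-.279,.1375])-[90,170])*2.6)
```

```text
tcp [170. 148.] [570. 128.]
tip+ [135. 174.] [613. 113.]
tip- [204. 122.] [527. 143.]
[(70, [155.7, 223.4], [148, 215, 16, 20])]
rod handle expected [168.67401949 144.19987908]
```

The projected TCP lands on the handle (crop 170,148), which fits. I'm closing on it.

drive_tool(
  steps=[
    {"jaw":0,"offset":[0,0,0],"yaw":0},
    {"jaw":0,"offset":[0,0,0],"yaw":0},
    {"jaw":0,"offset":[0,0,0],"yaw":0},
    {"jaw":0,"offset":[0,0,0],"yaw":0},
    {"jaw":0,"offset":[0,0,0],"yaw":0},
    {"jaw":0,"offset":[0,0,0],"yaw":0},
    {"jaw":0,"offset":[0,0,0],"yaw":0},
    {"jaw":0,"offset":[0,0,0],"yaw":0},
  ],
  squeeze=50,
)

```text
time: 3.6
eef_pos: [0.4446, -0.2785, 0.1331]
ee_rot: [-2.58, 1.792, -0.002]
contact_force: [-0.2, 0.9, 5.3]
grip_width: 0.0214
```

Run:
```python
from h import *
togo([.4445,-.279,.132])
S=grab('scene')
cv2.imwrite('pics/g4.png',cv2.resize(S['color'][150:300,70:250,::-1],None,fx=4,fy=4,interpolation=2))
```

```text
t 3.6 tcp [ 0.4446 -0.2785  0.1331] xaxis deg -69.6 zaxis [ 0.001 -0.    -1.   ] OFF cm [0.04 0.03 0.11] w 0.0214 F [-0.2  0.9  5.3]
```

View pics/g4.png

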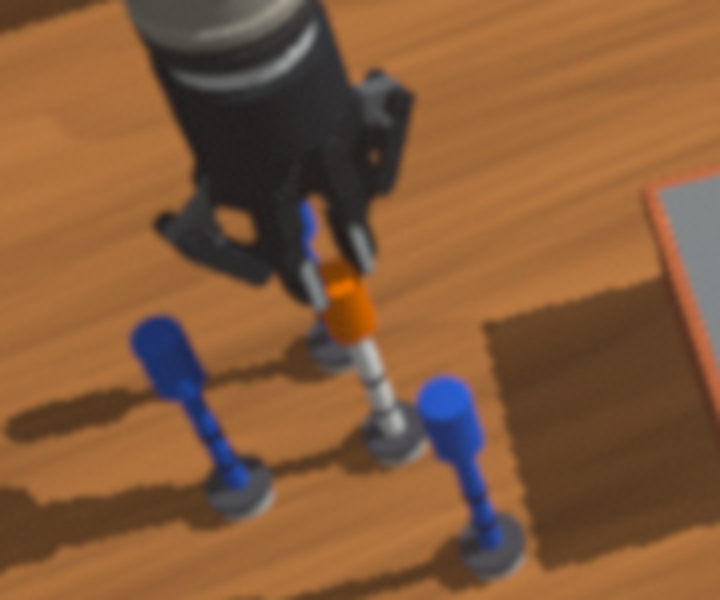

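The grip width of 21.4 mm is below the 26 mm handle, and the tips appear behind its axis in the crop at (318,305) and (370,270). I'll check this before lifting.

Run:
```python
from h import *
s=env.state();R=Ro.from_rotvec(s['ee_rot']).as_matrix();p=np.array(s['eef_pos'])
S=grab('scene');T=grab('top')
for n,o in(('tcp',[0,0,0]),('tipmid',[0,0,.011]),('grasp',[0,0,-.008])):
    w=p+R@o; print(n,((proj(S,w)-[70,150])*4).round(), ((proj(T,w)-[340,190])*5).round())
cv2.imwrite('pics/t4.png',cv2.resize(T['color'][190:310,340:490,::-1],None,fx=5,fy=5,interpolation=2))
print(blobs(S,'orange'),blobs(T,'orange',5),s['moment'],s['grip_width'])
```

```text
tcp [342. 307.] [345. 246.]
tipmid [347. 319.] [337. 246.]
grasp [339. 298.] [352. 247.]
[(54, [157.7, 225.9], [152, 219, 12, 16])] [(13, [405.2, 235.2], [402, 234, 8, 5])] [0.22355149 0.11231404 0.01980408] 0.02134948083046566
```

View pics/t4.png

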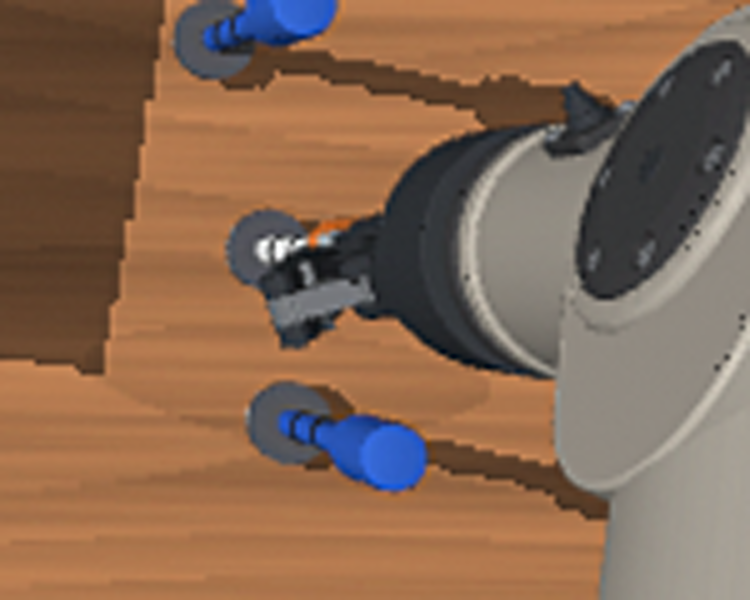

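Run:
```python
from h import *
S=dict(np.load('scene0.npz'));T=dict(np.load('top0.npz'))
for z in(.125,.135,.145,.155): print(z,ray(S,153.3,219.4,z)[:2].round(4),'closed',ray(S,156,222,z)[:2].round(4))
```

```text
0.125 [ 0.4177 -0.277 ] closed [ 0.4269 -0.274 ]
0.135 [ 0.426  -0.2772] closed [ 0.4351 -0.2742]
0.145 [ 0.4343 -0.2773] closed [ 0.4432 -0.2744]
0.155 [ 0.4425 -0.2775] closed [ 0.4514 -0.2746]
```

drive_tool(
  steps=[
    {"jaw":0.8,"offset":[0,0,0],"yaw":0},
    {"jaw":0.8,"offset":[0,0,0],"yaw":0},
    {"jaw":0.8,"offset":[0,0,0],"yaw":0},
    {"jaw":0.8,"offset":[0,0,0],"yaw":0},
    {"jaw":0.8,"offset":[0,0,0],"yaw":0},
    {"jaw":0.8,"offset":[0,0,0],"yaw":0},
  ],
)

```text
time: 4.25
eef_pos: [0.4441, -0.2784, 0.1323]
ee_rot: [2.58, -1.792, -0.0]
contact_force: [0.6, -0.2, 0.1]
grip_width: 0.0681
```

Run:
```python
from h import *
togo([.4445,-.279,.132])
S=grab('scene');T=grab('top')
print(blobs(S,'orange'),blobs(T,'orange',5))
a=cv2.resize(S['color'][170:300,90:240,::-1],None,fx=5,fy=4.6,interpolation=2)
a=cv2.resize(S['color'][185:285,105:235,::-1],None,fx=6,fy=6,interpolation=2)
cv2.imwrite('pics/g5.png',a)
```

```text
t 4.25 tcp [ 0.4441 -0.2784  0.1323] xaxis deg -69.6 zaxis [-0.  0. -1.] OFF cm [ 0.07 -0.02  0.03] w 0.0681 F [ 0.6 -0.2  0.1]
[(70, [156.1, 223.5], [148, 215, 16, 20])] [(11, [405.5, 235.4], [402, 234, 9, 5])]
```

View pics/g5.png

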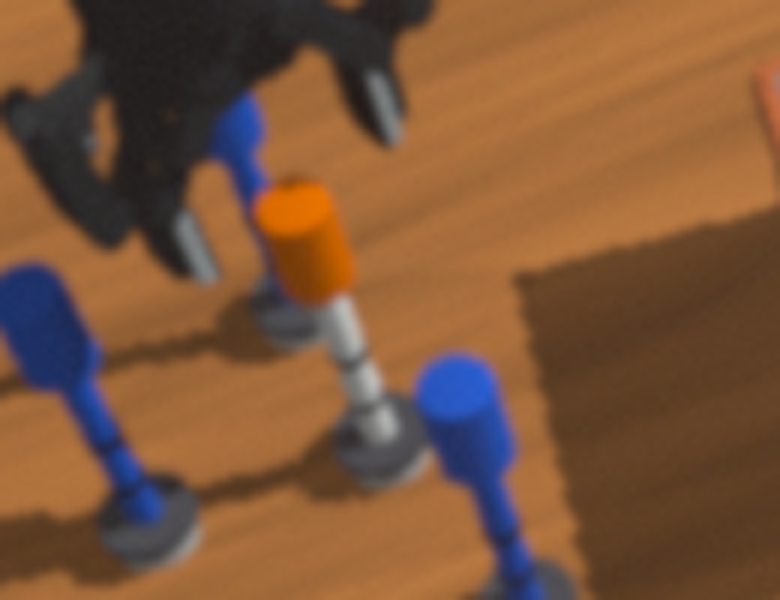

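Run:
```python
from h import *
S=dict(np.load('scene0.npz'));T=dict(np.load('top0.npz'))
print(tri(S,(162.5,217.5),T,(401,244)))
T=grab('top')
cv2.imwrite('pics/t5.png',cv2.resize(T['color'][200:290,370:470,::-1],None,fx=7,fy=6.6,interpolation=2))
```

```text
(array([ 0.43567992, -0.25968206,  0.14224707]), np.float64(0.0014633748543313332))
```

View pics/t5.png

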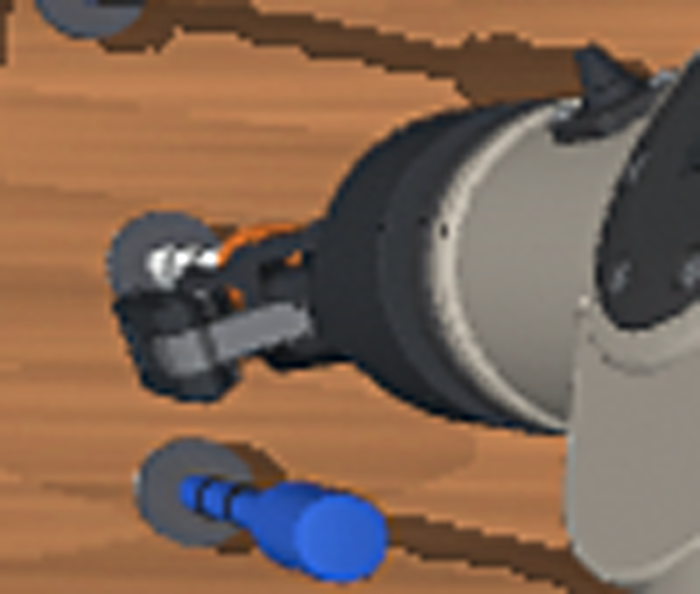

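The rod hasn't moved. The tips seem to sit higher on the handle than reckoned, so I'm lowering 1 cm, shifting slightly outward and gripping again.

drive_tool(
  steps=[
    {"jaw":0.8,"offset":[0,-0.3,0.5],"yaw":0},
    {"jaw":0.8,"offset":[0,0,0.5],"yaw":0},
    {"jaw":0.2,"offset":[0,0,0],"yaw":0},
    {"jaw":0,"offset":[0,0,0],"yaw":0},
    {"jaw":0,"offset":[0,0,0],"yaw":0},
    {"jaw":0,"offset":[0,0,0],"yaw":0},
    {"jaw":0,"offset":[0,0,0],"yaw":0},
    {"jaw":0,"offset":[0,0,0],"yaw":0},
  ],
)

```text
time: 5.07
eef_pos: [0.4472, -0.2775, 0.1228]
ee_rot: [2.58, -1.792, 0.001]
contact_force: [0.1, 0.2, 1.0]
grip_width: 0.0237
```

Run:
```python
from h import *
togo([.4445,-.279,.132])
S=grab('scene')
cv2.imwrite('pics/g6.png',cv2.resize(S['color'][185:285,105:235,::-1],None,fx=6,fy=6,interpolation=2))
```

```text
t 5.07 tcp [ 0.4472 -0.2775  0.1228] xaxis deg -69.6 zaxis [ 0.001 -0.    -1.   ] OFF cm [ 0.05  0.31 -0.92] w 0.0237 F [0.1 0.2 1. ]
```

View pics/g6.png

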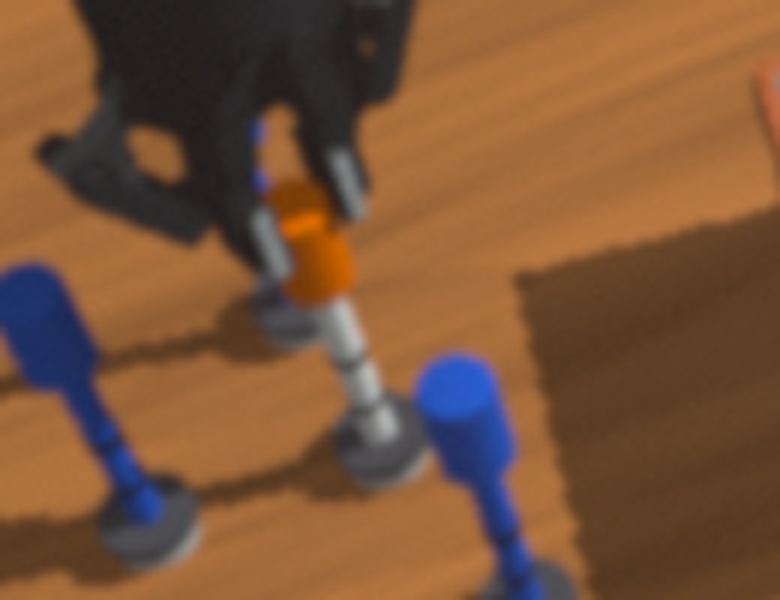

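Now the pads overlap the handle's sides, at crop (272,250) and (348,190), around mid-handle. I'm doing a test lift.

drive_tool(
  steps=[
    {"jaw":0,"offset":[0,0,0],"yaw":0},
    {"jaw":0,"offset":[0,0,-0.5],"yaw":0},
    {"jaw":0,"offset":[0,0,-1],"yaw":0},
    {"jaw":0,"offset":[0,0,-1],"yaw":0},
    {"jaw":0,"offset":[0,0,-0.5],"yaw":0},
    {"jaw":0,"offset":[0,0,0],"yaw":0},
    {"jaw":0,"offset":[0,0,0],"yaw":0},
  ],
  squeeze=70,
)

```text
time: 5.7
eef_pos: [0.4473, -0.2775, 0.1531]
ee_rot: [2.58, -1.792, 0.002]
contact_force: [-0.3, 0.4, -2.3]
grip_width: 0.0232
```

Run:
```python
from h import *
togo([.4445,-.279,.3])
S=grab('scene')
cv2.imwrite('pics/g7.png',cv2.resize(S['color'][165:285,85:235,::-1],None,fx=5,fy=5,interpolation=2))
```

```text
t 5.7 tcp [ 0.4473 -0.2775  0.1531] xaxis deg -69.6 zaxis [ 0.001 -0.001 -1.   ] OFF cm [  0.06   0.3  -14.69] w 0.0232 F [-0.3  0.4 -2.3]
```

View pics/g7.png

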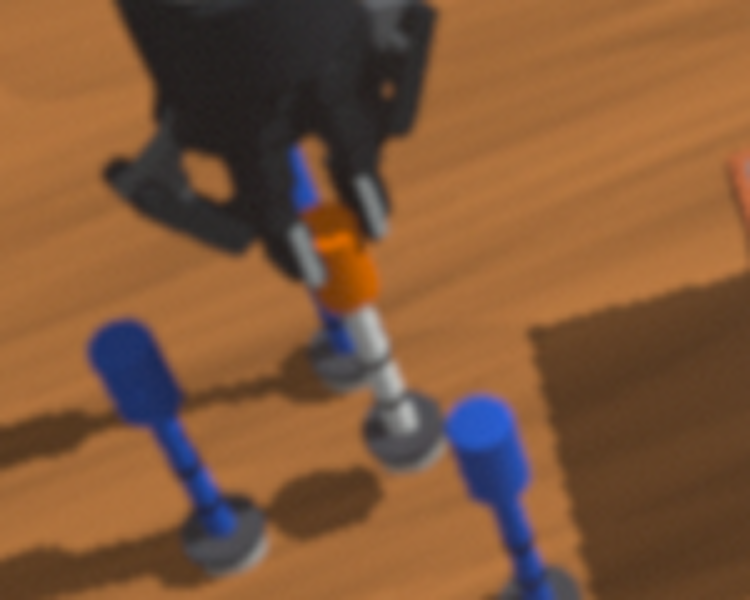

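The rod is off the bench and hanging straight, with its foot at crop (405,430) and a detached shadow, and the wrist shows -2.3 N. I'm lifting it high and carrying it to the well.

drive_tool(
  steps=[
    {"jaw":0,"offset":[0,0,-1],"yaw":0},
    {"jaw":0,"offset":[0,0,-2],"yaw":0},
    {"jaw":0,"offset":[0,0,-2.5],"yaw":0},
    {"jaw":0,"offset":[0,0,-2],"yaw":0},
    {"jaw":0,"offset":[-0.5,-0.3,-1],"yaw":0},
    {"jaw":0,"offset":[-1,-0.7,-0.5],"yaw":0},
    {"jaw":0,"offset":[-1.5,-1,0],"yaw":0},
    {"jaw":0,"offset":[-2,-1.3,0],"yaw":0},
  ],
)

```text
time: 6.42
eef_pos: [0.4599, -0.2184, 0.2419]
ee_rot: [2.578, -1.794, -0.002]
contact_force: [-0.0, 0.6, -2.0]
grip_width: 0.0229
```

drive_tool(
  steps=[
    {"jaw":0,"offset":[-2,-1.3,0],"yaw":0},
    {"jaw":0,"offset":[-2,-1.4,0],"yaw":0},
    {"jaw":0,"offset":[-2,-1.4,0],"yaw":0},
    {"jaw":0,"offset":[-2,-1.4,0],"yaw":0},
    {"jaw":0,"offset":[-2,-1.4,0],"yaw":0},
    {"jaw":0,"offset":[-2,-1.4,0],"yaw":0},
    {"jaw":0,"offset":[-2,-1.4,0],"yaw":0},
    {"jaw":0,"offset":[-1.5,-1,0],"yaw":0},
  ],
)

```text
time: 7.08
eef_pos: [0.5058, -0.0321, 0.2414]
ee_rot: [-2.584, 1.787, 0.004]
contact_force: [-0.0, 0.3, -2.6]
grip_width: 0.0231
```

drive_tool(
  steps=[
    {"jaw":0,"offset":[-1,-0.6,0],"yaw":0},
    {"jaw":0,"offset":[-0.5,-0.3,0],"yaw":0},
    {"jaw":0,"offset":[0,0,0],"yaw":0},
    {"jaw":0,"offset":[0,0,0],"yaw":0},
    {"jaw":0,"offset":[0,0,0],"yaw":0},
    {"jaw":0,"offset":[0,0,0],"yaw":0},
  ],
)

```text
time: 7.58
eef_pos: [0.5095, -0.0207, 0.2423]
ee_rot: [2.578, -1.795, 0.0]
contact_force: [0.6, 0.4, -2.6]
grip_width: 0.0227
```

Run:
```python
from h import *
togo([.51,-.019,.245])
S=grab('scene');T=grab('top')
np.savez('s8.npz',**S);np.savez('t8.npz',**T)
a=cv2.resize(S['color'][120:270,210:350,::-1],None,fx=4,fy=4,interpolation=2)
b=cv2.resize(T['color'][130:280,210:270+0,::-1],None,fx=4,fy=4,interpolation=2)
cv2.imwrite('pics/s8.png',a);cv2.imwrite('pics/t8.png',cv2.resize(T['color'][130:280,200:340,::-1],None,fx=4,fy=4,interpolation=2))
```

```text
t 7.58 tcp [ 0.5095 -0.0207  0.2423] xaxis deg -69.7 zaxis [-0.    -0.001 -1.   ] OFF cm [-0.14 -0.1  -0.27] w 0.0227 F [ 0.6  0.4 -2.6]
```

View pics/s8.png

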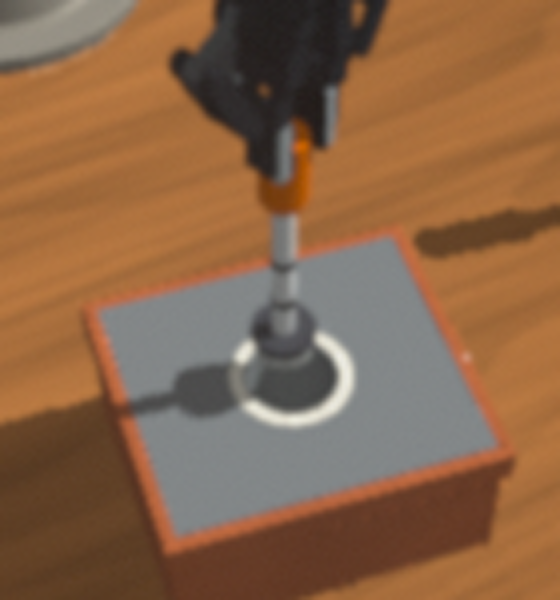

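View pics/t8.png

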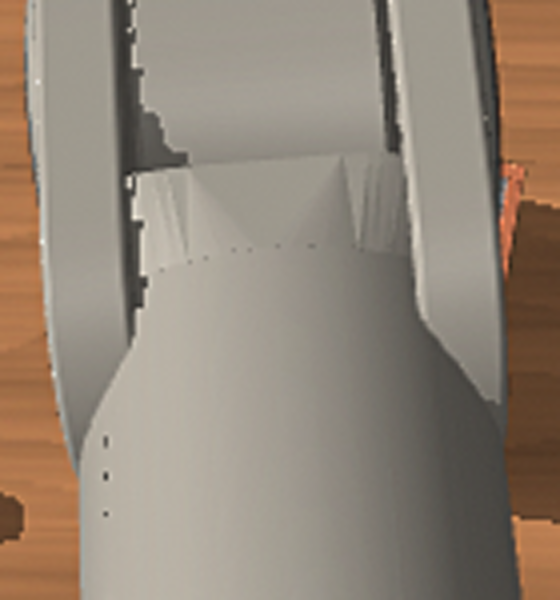

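The scene view shows the rod just above the well. Its collar is at crop (284,325) and the ring centre at about (291,377). The arm hides the top view.

Run:
```python
from h import *
S=dict(np.load('s8.npz'))
for z in(.125,.130,.1355): print(z,ray(S,210+284/4,120+324/4,z))
print('well exp',(proj(S,[.51,-.019,.095])-[210,120])*4,'rod exp', *[((proj(S,[.51,-.019,z])-[210,120])*4).round(1) for z in(.1195,.1295,.1355,.16,.19,.2345,.2795)])
g=cv2.resize(S['color'][180:225,260:310,::-1],None,fx=12,fy=12,interpolation=2);cv2.imwrite('pics/s8c.png',g)
```

```text
0.125 [ 0.49885412 -0.01615178  0.125     ]
0.13 [ 0.50242002 -0.01807191  0.13      ]
0.1355 [ 0.50634251 -0.02018406  0.1355    ]
well exp [288.65971906 373.8627393 ] rod exp [289.  346.4] [289.1 334.9] [289.2 327.9] [289.5 298.5] [289.9 260.7] [290.6 200.5] [291.3 134.3]
```

View pics/s8c.png

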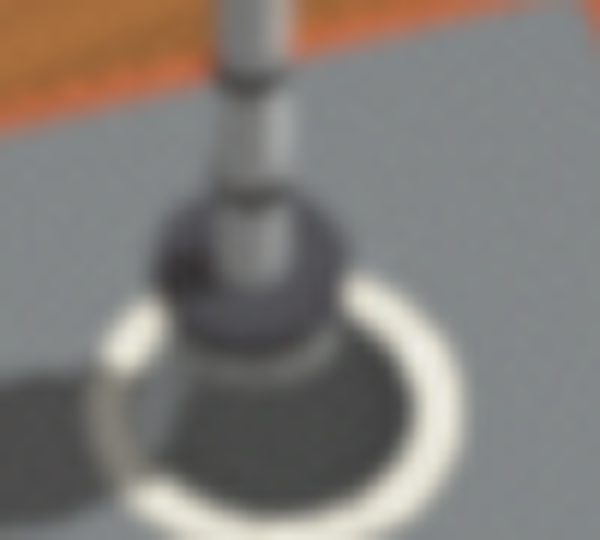

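drive_tool(
  steps=[
    {"jaw":0,"offset":[-0.2,-0.2,0],"yaw":0},
    {"jaw":0,"offset":[0,0,0.5],"yaw":0},
    {"jaw":0,"offset":[0,0,0.5],"yaw":0},
    {"jaw":0,"offset":[0,0,0.5],"yaw":0},
    {"jaw":0,"offset":[0,0,0.3],"yaw":0},
    {"jaw":0,"offset":[0,0,0],"yaw":0},
    {"jaw":0,"offset":[0,0,0],"yaw":0},
    {"jaw":0,"offset":[0,0,0],"yaw":0},
  ],
)

```text
time: 8.35
eef_pos: [0.5111, -0.0166, 0.2246]
ee_rot: [-2.58, 1.792, -0.0]
contact_force: [0.3, -0.4, -1.9]
grip_width: 0.0224
```

Run:
```python
from h import *
togo([.5105,-.0188,.22])
S=grab('scene');np.savez('s9.npz',**S)
g=cv2.resize(S['color'][170:235,250:320,::-1],None,fx=9,fy=9,interpolation=2);cv2.imwrite('pics/s9c.png',g)
```

```text
t 8.35 tcp [ 0.5111 -0.0166  0.2246] xaxis deg -69.6 zaxis [ 0. -0. -1.] OFF cm [0.19 0.13 0.46] w 0.0224 F [ 0.3 -0.4 -1.9]
```

View pics/s9c.png

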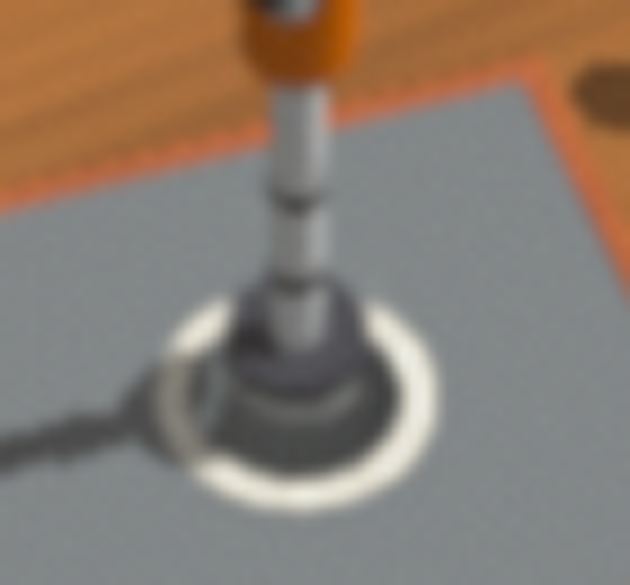

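The rod is centred on the ring (rod u=298, ring centre u≈299), with its foot just above the rim. I'm lowering it and watching the force.

drive_tool(
  steps=[
    {"jaw":0,"offset":[0,0,0.4],"yaw":0},
    {"jaw":0,"offset":[0,0,0.4],"yaw":0},
    {"jaw":0,"offset":[0,0,0.5],"yaw":0},
    {"jaw":0,"offset":[0,0,0.5],"yaw":0},
    {"jaw":0,"offset":[0,0,0.5],"yaw":0},
    {"jaw":0,"offset":[0,0,0.5],"yaw":0},
    {"jaw":0,"offset":[0,0,0.4],"yaw":0},
    {"jaw":0,"offset":[0,0,0],"yaw":0},
  ],
)

```text
time: 9.07
eef_pos: [0.5102, -0.0166, 0.1913]
ee_rot: [2.58, -1.791, -0.003]
contact_force: [0.1, 0.1, -2.1]
grip_width: 0.023
```

drive_tool(
  steps=[
    {"jaw":0,"offset":[0,0,0.2],"yaw":0},
    {"jaw":0,"offset":[0,0,0.2],"yaw":0},
    {"jaw":0,"offset":[0,0,0.2],"yaw":0},
    {"jaw":0,"offset":[0,0,0.2],"yaw":0},
    {"jaw":0,"offset":[0,0,0],"yaw":0},
  ],
)

```text
time: 9.48
eef_pos: [0.5107, -0.0166, 0.1841]
ee_rot: [2.58, -1.792, -0.001]
contact_force: [0.0, -0.3, -2.4]
grip_width: 0.023
```

drive_tool(
  steps=[
    {"jaw":0,"offset":[0,0,0.2],"yaw":0},
    {"jaw":0,"offset":[0,0,0.2],"yaw":0},
    {"jaw":0,"offset":[0,0,0],"yaw":0},
  ],
)

```text
time: 9.73
eef_pos: [0.5107, -0.0166, 0.1801]
ee_rot: [2.58, -1.792, -0.001]
contact_force: [-1.1, 0.7, -2.8]
grip_width: 0.0229
```

drive_tool(
  steps=[
    {"jaw":0,"offset":[0,0,0.2],"yaw":0},
    {"jaw":0,"offset":[0,0,0.2],"yaw":0},
    {"jaw":0,"offset":[0,0,0],"yaw":0},
  ],
)

```text
time: 9.98
eef_pos: [0.5107, -0.0166, 0.176]
ee_rot: [2.58, -1.792, -0.001]
contact_force: [-0.6, 0.2, -2.1]
grip_width: 0.0225
```

drive_tool(
  steps=[
    {"jaw":0,"offset":[0,0,0.2],"yaw":0},
    {"jaw":0,"offset":[0,0,0.2],"yaw":0},
    {"jaw":0,"offset":[0,0,0],"yaw":0},
  ],
)

```text
time: 10.23
eef_pos: [0.5106, -0.0166, 0.172]
ee_rot: [2.58, -1.792, -0.001]
contact_force: [-0.9, -0.2, -3.5]
grip_width: 0.0228
```

drive_tool(
  steps=[
    {"jaw":0,"offset":[0,0,0.2],"yaw":0},
    {"jaw":0,"offset":[0,0,0.2],"yaw":0},
    {"jaw":0,"offset":[0,0,0],"yaw":0},
  ],
)

```text
time: 10.48
eef_pos: [0.5106, -0.0166, 0.168]
ee_rot: [2.58, -1.792, -0.001]
contact_force: [0.4, -0.7, -1.4]
grip_width: 0.0229
```

drive_tool(
  steps=[
    {"jaw":0,"offset":[0,0,0.2],"yaw":0},
    {"jaw":0,"offset":[0,0,0.2],"yaw":0},
    {"jaw":0,"offset":[0,0,0],"yaw":0},
  ],
)

```text
time: 10.73
eef_pos: [0.5107, -0.0166, 0.164]
ee_rot: [2.58, -1.792, -0.001]
contact_force: [0.7, -0.2, -1.6]
grip_width: 0.0232
```

drive_tool(
  steps=[
    {"jaw":0,"offset":[0,0,0.2],"yaw":0},
    {"jaw":0,"offset":[0,0,0.2],"yaw":0},
    {"jaw":0,"offset":[0,0,0],"yaw":0},
  ],
)

```text
time: 10.98
eef_pos: [0.5106, -0.0166, 0.16]
ee_rot: [2.58, -1.792, -0.001]
contact_force: [-0.1, -0.6, -1.3]
grip_width: 0.023
```

drive_tool(
  steps=[
    {"jaw":0,"offset":[0,0,0.2],"yaw":0},
    {"jaw":0,"offset":[0,0,0.2],"yaw":0},
    {"jaw":0,"offset":[0,0,0.2],"yaw":0},
    {"jaw":0,"offset":[0,0,0],"yaw":0},
  ],
)

```text
time: 11.32
eef_pos: [0.5106, -0.0166, 0.154]
ee_rot: [2.58, -1.792, -0.001]
contact_force: [0.0, -0.0, -2.7]
grip_width: 0.0229
```

drive_tool(
  steps=[
    {"jaw":0,"offset":[0,0,0.1],"yaw":0},
    {"jaw":0,"offset":[0,0,0.1],"yaw":0},
    {"jaw":0,"offset":[0,0,0],"yaw":0},
  ],
)

```text
time: 11.57
eef_pos: [0.5109, -0.0166, 0.1523]
ee_rot: [2.58, -1.792, -0.0]
contact_force: [-1.2, -0.8, -2.5]
grip_width: 0.0229
```

drive_tool(
  steps=[
    {"jaw":0,"offset":[0,0,0.1],"yaw":0},
    {"jaw":0,"offset":[0,0,0.1],"yaw":0},
    {"jaw":0,"offset":[0,0,0],"yaw":0},
  ],
)

```text
time: 11.82
eef_pos: [0.5113, -0.0165, 0.1508]
ee_rot: [-2.58, 1.792, -0.001]
contact_force: [-0.0, -0.9, -2.1]
grip_width: 0.0229
```

drive_tool(
  steps=[
    {"jaw":0,"offset":[0,0,0.1],"yaw":0},
    {"jaw":0,"offset":[0,0,0.1],"yaw":0},
    {"jaw":0,"offset":[0,0,0],"yaw":0},
  ],
)

```text
time: 12.07
eef_pos: [0.5128, -0.0161, 0.1507]
ee_rot: [-2.579, 1.79, -0.005]
contact_force: [-0.4, 0.2, 9.2]
grip_width: 0.0229
```

The force went from -2 to +9 N at TCP z≈0.151, so the foot is at about 28 mm and the depth is about 67 mm. A quick look against the black marks follows.

Run:
```python
from h import *
togo([.5105,-.0188,.22])
S=grab('scene')
g=cv2.resize(S['color'][150:235,240:330,::-1],None,fx=7,fy=7,interpolation=2);cv2.imwrite('pics/s10.png',g)
```

```text
t 12.07 tcp [ 0.5128 -0.0161  0.1507] xaxis deg -69.5 zaxis [ 0.004  0.    -1.   ] OFF cm [ 0.18  0.29 -6.93] w 0.0229 F [-0.4  0.2  9.2]
```

View pics/s10.png

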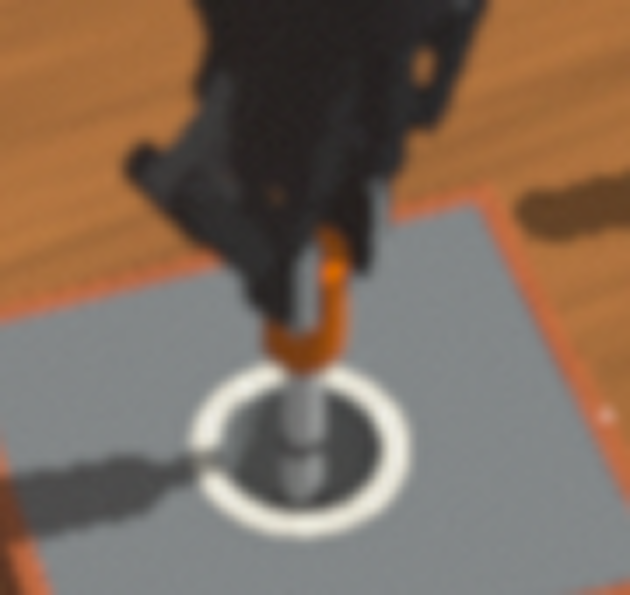

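The 70 mm mark sits at the rim plane (crop 300,447, the ring's centre), so the well is deep and the long yellow gauge is the one. I'm returning the rod to its old spot on the bench.

drive_tool(
  steps=[
    {"jaw":0,"offset":[0,0,-0.5],"yaw":0},
    {"jaw":0,"offset":[0,0,-1],"yaw":0},
    {"jaw":0,"offset":[0,0,-1.5],"yaw":0},
    {"jaw":0,"offset":[0,0,-1.5],"yaw":0},
    {"jaw":0,"offset":[0,0,-1.5],"yaw":0},
    {"jaw":0,"offset":[0,0,-1.5],"yaw":0},
    {"jaw":0,"offset":[0,0,-1.5],"yaw":0},
    {"jaw":0,"offset":[0,0,-1],"yaw":0},
  ],
)

```text
time: 12.78
eef_pos: [0.5113, -0.0166, 0.2502]
ee_rot: [-2.58, 1.792, -0.002]
contact_force: [-0.3, 0.6, -2.2]
grip_width: 0.0225
```

```bash
python3 -c "
from h import *
togo([.447,-.2775,.25])"
```

```text
t 12.78 tcp [ 0.5113 -0.0166  0.2502] xaxis deg -69.6 zaxis [ 0.002 -0.    -1.   ] OFF cm [2.220e+01 1.514e+01 2.000e-02] w 0.0225 F [-0.3  0.6 -2.2]
```

drive_tool(
  steps=[
    {"jaw":0,"offset":[0.7,0.4,0],"yaw":0},
    {"jaw":0,"offset":[1.5,1,0],"yaw":0},
    {"jaw":0,"offset":[2,1.4,0],"yaw":0},
    {"jaw":0,"offset":[2,1.4,0],"yaw":0},
    {"jaw":0,"offset":[2,1.4,0],"yaw":0},
    {"jaw":0,"offset":[2,1.4,0],"yaw":0},
    {"jaw":0,"offset":[2,1.4,0],"yaw":0},
    {"jaw":0,"offset":[2,1.4,0],"yaw":0},
  ],
)

```text
time: 13.45
eef_pos: [0.4672, -0.1856, 0.2475]
ee_rot: [2.579, -1.792, -0.003]
contact_force: [0.6, -0.7, -2.7]
grip_width: 0.0229
```

drive_tool(
  steps=[
    {"jaw":0,"offset":[2,1.4,0],"yaw":0},
    {"jaw":0,"offset":[2,1.4,0],"yaw":0},
    {"jaw":0,"offset":[2,1.4,0],"yaw":0},
    {"jaw":0,"offset":[1.3,0.8,0],"yaw":0},
    {"jaw":0,"offset":[0.7,0.3,0],"yaw":0},
    {"jaw":0,"offset":[0,0,0],"yaw":0},
    {"jaw":0,"offset":[0,0,0],"yaw":0},
    {"jaw":0,"offset":[0,0,0],"yaw":0},
  ],
)

```text
time: 14.12
eef_pos: [0.4475, -0.2756, 0.2482]
ee_rot: [-2.582, 1.789, 0.001]
contact_force: [0.4, 0.5, -2.3]
grip_width: 0.0225
```

```bash
python3 -c "
from h import *
togo([.447,-.2775,.1228])"
```

```text
t 14.12 tcp [ 0.4475 -0.2756  0.2482] xaxis deg -69.4 zaxis [-0.     0.001 -1.   ] OFF cm [ 0.17  0.11 12.54] w 0.0225 F [ 0.4  0.5 -2.3]
```

Lowering it to 2 cm above the bench.

drive_tool(
  steps=[
    {"jaw":0,"offset":[0.1,0.1,1],"yaw":0},
    {"jaw":0,"offset":[0,0,1.5],"yaw":0},
    {"jaw":0,"offset":[0,0,2],"yaw":0},
    {"jaw":0,"offset":[0,0,2],"yaw":0},
    {"jaw":0,"offset":[0,0,2],"yaw":0},
    {"jaw":0,"offset":[0,0,1.5],"yaw":0},
    {"jaw":0,"offset":[0,0,0.7],"yaw":0},
    {"jaw":0,"offset":[0,0,0],"yaw":0},
  ],
)

```text
time: 14.78
eef_pos: [0.4452, -0.277, 0.1394]
ee_rot: [2.582, -1.79, -0.007]
contact_force: [0.5, 0.2, -2.3]
grip_width: 0.0227
```

drive_tool(
  steps=[
    {"jaw":0,"offset":[0,0,0.4],"yaw":0},
    {"jaw":0,"offset":[0,0,0.4],"yaw":0},
    {"jaw":0,"offset":[0,0,0.3],"yaw":0},
    {"jaw":0,"offset":[0,0,0],"yaw":0},
    {"jaw":0,"offset":[0,0,0],"yaw":0},
  ],
)

```text
time: 15.2
eef_pos: [0.4466, -0.2787, 0.1308]
ee_rot: [2.58, -1.792, 0.001]
contact_force: [-0.5, 0.6, -1.5]
grip_width: 0.0226
```

```bash
python3 -c "
from h import *
togo([.447,-.2775,.1228])
S=grab('scene')
cv2.imwrite('pics/g11.png',cv2.resize(S['color'][165:285,85:235,::-1],None,fx=5,fy=5,interpolation=2))"
```

```text
t 15.2 tcp [ 0.4466 -0.2787  0.1308] xaxis deg -69.6 zaxis [ 0. -0. -1.] OFF cm [-0.1  -0.08  0.8 ] w 0.0226 F [-0.5  0.6 -1.5]
```

View pics/g11.png

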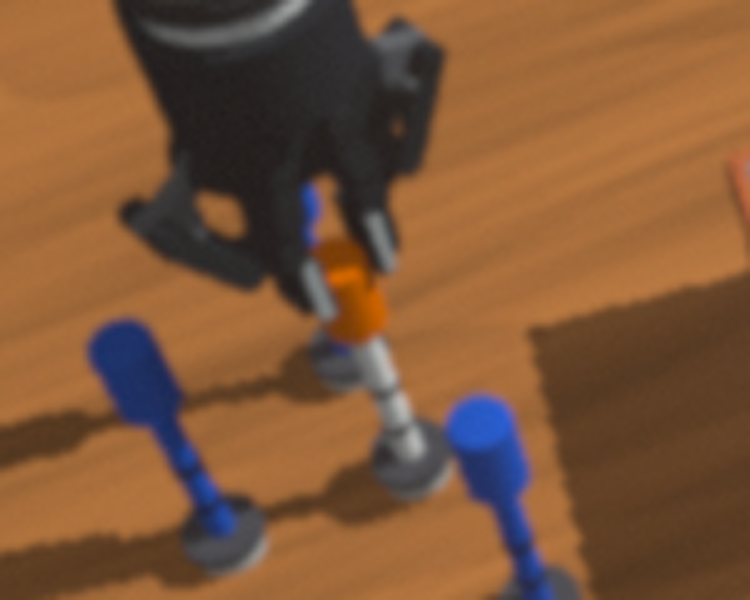

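The rod is upright, with its foot at crop (412,465), just above the bench and clear of the lookalikes. I'm easing it down until it touches.

drive_tool(
  steps=[
    {"jaw":0,"offset":[0,0,0.2],"yaw":0},
    {"jaw":0,"offset":[0,0,0.2],"yaw":0},
    {"jaw":0,"offset":[0,0,0.1],"yaw":0},
    {"jaw":0,"offset":[0,0,0],"yaw":0},
  ],
)

```text
time: 15.58
eef_pos: [0.4462, -0.2785, 0.1252]
ee_rot: [2.58, -1.792, -0.001]
contact_force: [-0.6, -0.2, -2.2]
grip_width: 0.0231
```

drive_tool(
  steps=[
    {"jaw":0,"offset":[0,0,0.1],"yaw":0},
    {"jaw":0,"offset":[0,0,0.1],"yaw":0},
    {"jaw":0,"offset":[0,0,0],"yaw":0},
  ],
)

```text
time: 15.83
eef_pos: [0.4463, -0.2786, 0.1233]
ee_rot: [2.58, -1.792, -0.0]
contact_force: [-0.3, -0.2, -2.3]
grip_width: 0.023
```

drive_tool(
  steps=[
    {"jaw":0,"offset":[0,0,0.1],"yaw":0},
    {"jaw":0,"offset":[0,0,0],"yaw":0},
    {"jaw":0,"offset":[0,0,0],"yaw":0},
  ],
)

```text
time: 16.08
eef_pos: [0.4467, -0.2787, 0.1229]
ee_rot: [-2.58, 1.792, -0.001]
contact_force: [-0.4, 0.7, 0.7]
grip_width: 0.0227
```

drive_tool(
  steps=[
    {"jaw":0,"offset":[0,0,0.1],"yaw":0},
    {"jaw":0,"offset":[0,0,0],"yaw":0},
    {"jaw":0,"offset":[0,0,0],"yaw":0},
  ],
)

```text
time: 16.33
eef_pos: [0.4474, -0.2789, 0.1229]
ee_rot: [-2.58, 1.792, -0.003]
contact_force: [0.1, 0.7, 5.7]
grip_width: 0.0226
```

The rod is standing on the bench. I'm releasing it and rising.

drive_tool(
  steps=[
    {"jaw":0.45,"offset":[0,0,-0.1],"yaw":0},
    {"jaw":0.6,"offset":[0,0,0],"yaw":0},
    {"jaw":0.8,"offset":[0,0,0],"yaw":0},
    {"jaw":0.8,"offset":[0,0,0],"yaw":0},
    {"jaw":0.8,"offset":[0,0,0],"yaw":0},
    {"jaw":0.8,"offset":[0,0,0],"yaw":0},
  ],
)

```text
time: 16.83
eef_pos: [0.4464, -0.2786, 0.1224]
ee_rot: [2.58, -1.792, -0.0]
contact_force: [0.9, 0.4, -0.1]
grip_width: 0.068
```

drive_tool(
  steps=[
    {"jaw":0.8,"offset":[0,0,-1],"yaw":0},
    {"jaw":0.8,"offset":[0,0,-2],"yaw":0},
    {"jaw":0.8,"offset":[0,0,-2],"yaw":0},
    {"jaw":0.8,"offset":[0,0,-2],"yaw":0},
    {"jaw":0.8,"offset":[0,0,-2],"yaw":0},
    {"jaw":0.8,"offset":[0,0,-1],"yaw":0},
    {"jaw":0.8,"offset":[0,0,0],"yaw":0},
  ],
)

```text
time: 17.42
eef_pos: [0.4481, -0.2795, 0.2256]
ee_rot: [-2.58, 1.792, -0.009]
contact_force: [1.1, 0.6, 0.2]
grip_width: 0.0687
```

```bash
python3 -c "
from h import *
togo([.4187,.2885,.23])
S=grab('scene')
print(blobs(S,'orange'))
cv2.imwrite('pics/g12.png',cv2.resize(S['color'][165:285,85:235,::-1],None,fx=5,fy=5,interpolation=2))"
```

```text
t 17.42 tcp [ 0.4481 -0.2795  0.2256] xaxis deg -69.6 zaxis [ 0.005 -0.003 -1.   ] OFF cm [-54.25 -17.08  -0.63] w 0.0687 F [1.1 0.6 0.2]
[(72, [155.7, 224.7], [147, 215, 16, 20])]
```

View pics/g12.png

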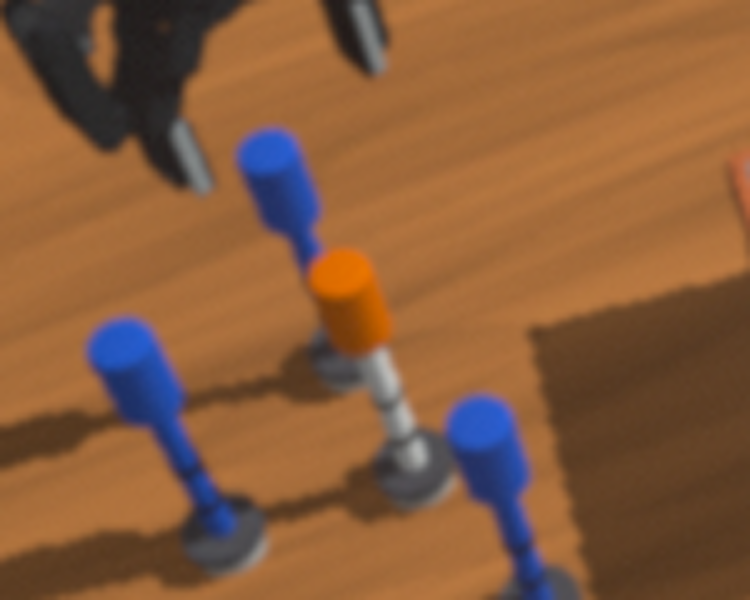

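The rod stands upright again at crop (412,470), free of the gripper. Next is the yellow gauge.

drive_tool(
  steps=[
    {"jaw":0.8,"offset":[-1.2,-0.4,0],"yaw":0},
    {"jaw":0.8,"offset":[-2.5,-0.8,0],"yaw":0},
    {"jaw":0.8,"offset":[-3.2,-1,0],"yaw":0},
    {"jaw":0.8,"offset":[-3.2,-1,0],"yaw":0},
    {"jaw":0.8,"offset":[-3.2,-1,0],"yaw":0},
    {"jaw":0.8,"offset":[-3.2,-1,0],"yaw":0},
    {"jaw":0.8,"offset":[-3.2,-1,0],"yaw":0},
    {"jaw":0.8,"offset":[-3.2,-1,0],"yaw":0},
  ],
)

```text
time: 18.13
eef_pos: [0.4319, -0.0364, 0.2209]
ee_rot: [2.58, -1.79, -0.004]
contact_force: [0.5, -0.1, 0.3]
grip_width: 0.0686
```

drive_tool(
  steps=[
    {"jaw":0.8,"offset":[-3.2,-1,0],"yaw":0},
    {"jaw":0.8,"offset":[-3.2,-1,0],"yaw":0},
    {"jaw":0.8,"offset":[-3.2,-1,0],"yaw":0},
    {"jaw":0.8,"offset":[-3.2,-1,0],"yaw":0},
    {"jaw":0.8,"offset":[-3.2,-1,0],"yaw":0},
    {"jaw":0.8,"offset":[-3.2,-1,0],"yaw":0},
    {"jaw":0.8,"offset":[-3.2,-1,0],"yaw":0},
    {"jaw":0.8,"offset":[-2.5,-0.8,0],"yaw":0},
  ],
)

```text
time: 18.8
eef_pos: [0.4174, 0.2246, 0.2211]
ee_rot: [2.582, -1.787, -0.003]
contact_force: [-0.2, -0.1, 0.1]
grip_width: 0.0684
```

```bash
python3 -c "
from h import *
togo([.4187,.2885,.23])"
```

```text
t 18.8 tcp [0.4174 0.2246 0.2211] xaxis deg -69.4 zaxis [-0.003 -0.    -1.   ] OFF cm [-5.94 -2.37 -0.89] w 0.0684 F [-0.2 -0.1  0.1]
```

drive_tool(
  steps=[
    {"jaw":0.8,"offset":[-2.5,-1,0],"yaw":0},
    {"jaw":0.8,"offset":[-2,-0.8,0],"yaw":0},
    {"jaw":0.8,"offset":[-1.2,-0.4,0],"yaw":0},
    {"jaw":0.8,"offset":[0,0,1.5],"yaw":0},
    {"jaw":0.8,"offset":[0,0,2],"yaw":0},
    {"jaw":0.8,"offset":[0,0,2],"yaw":0},
    {"jaw":0.8,"offset":[0,0,1.5],"yaw":0},
    {"jaw":0.8,"offset":[0,0,0],"yaw":0},
  ],
)

```text
time: 19.47
eef_pos: [0.4167, 0.2808, 0.148]
ee_rot: [2.575, -1.785, -0.007]
contact_force: [-0.5, 0.6, -0.2]
grip_width: 0.0686
```

drive_tool(
  steps=[
    {"jaw":0.8,"offset":[0,0,0],"yaw":0},
    {"jaw":0.8,"offset":[0,0,0],"yaw":0},
  ],
)

```text
time: 19.63
eef_pos: [0.4203, 0.2832, 0.1527]
ee_rot: [-2.581, 1.791, 0.0]
contact_force: [0.3, 0.2, -0.0]
grip_width: 0.0684
```

```bash
python3 -c "
from h import *
togo([.4187,.289,.092])
S=grab('scene');T=grab('top')
print(blobs(S,'yellow'))
a=cv2.resize(S['color'][80:200,310:440,::-1],None,fx=3,fy=3,interpolation=2)
b=cv2.resize(T['color'][190:310,70:200,::-1],None,fx=3,fy=3,interpolation=2)
cv2.imwrite('pics/y1.png',np.hstack([a,b]))"
```

```text
t 19.63 tcp [0.4203 0.2832 0.1527] xaxis deg -69.5 zaxis [-0.  0. -1.] OFF cm [-0.59 -0.05  6.07] w 0.0684 F [ 0.3  0.2 -0. ]
[(138, [372.7, 141.1], [367, 134, 12, 16])]
```

View pics/y1.png

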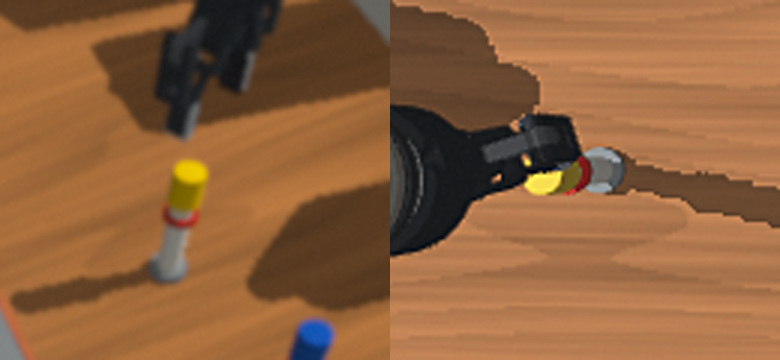

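The gauge head is at left crop (188,185) with the tips straddling above it. I'm centring and descending.

drive_tool(
  steps=[
    {"jaw":0.8,"offset":[-0.6,0,0],"yaw":0},
    {"jaw":0.8,"offset":[0,0,1],"yaw":0},
    {"jaw":0.8,"offset":[0,0,1.5],"yaw":0},
    {"jaw":0.8,"offset":[0,0,1.5],"yaw":0},
    {"jaw":0.8,"offset":[0,0,1.2],"yaw":0},
    {"jaw":0.8,"offset":[0,0,0.8],"yaw":0},
    {"jaw":0.8,"offset":[0,0,0],"yaw":0},
    {"jaw":0.8,"offset":[0,0,0],"yaw":0},
  ],
)

```text
time: 20.4
eef_pos: [0.4184, 0.2885, 0.0922]
ee_rot: [2.58, -1.791, -0.001]
contact_force: [-0.2, 0.9, 0.7]
grip_width: 0.0685
```

```bash
python3 -c "
from h import *
togo([.4187,.289,.092])
S=grab('scene');T=grab('top')
a=cv2.resize(S['color'][80:200,310:440,::-1],None,fx=3,fy=3,interpolation=2)
b=cv2.resize(T['color'][190:310,70:200,::-1],None,fx=3,fy=3,interpolation=2)
cv2.imwrite('pics/y2.png',np.hstack([a,b]))"
```

```text
t 20.4 tcp [0.4184 0.2885 0.0922] xaxis deg -69.5 zaxis [-0.001 -0.    -1.   ] OFF cm [-0.04 -0.04  0.02] w 0.0685 F [-0.2  0.9  0.7]
```

View pics/y2.png

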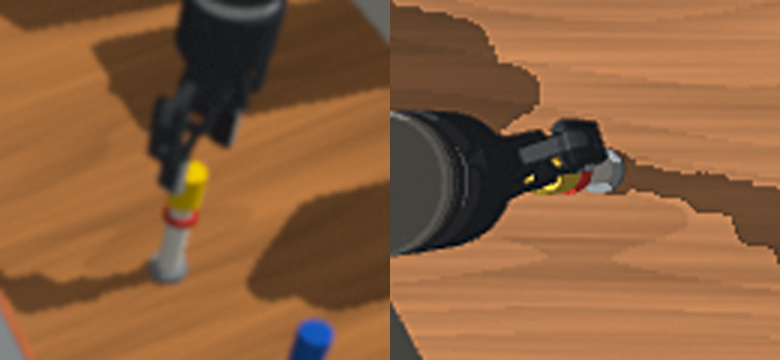

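The fingers straddle the yellow head at crop (188,185). Closing.

drive_tool(
  steps=[
    {"jaw":0.2,"offset":[0,0,0],"yaw":0},
    {"jaw":0,"offset":[0,0,0],"yaw":0},
    {"jaw":0,"offset":[0,0,0],"yaw":0},
    {"jaw":0,"offset":[0,0,0],"yaw":0},
    {"jaw":0,"offset":[0,0,0],"yaw":0},
    {"jaw":0,"offset":[0,0,0],"yaw":0},
    {"jaw":0,"offset":[0,0,0],"yaw":0},
  ],
  squeeze=50,
)

```text
time: 21.08
eef_pos: [0.4194, 0.2886, 0.0932]
ee_rot: [-2.579, 1.792, -0.002]
contact_force: [1.5, -0.2, 5.8]
grip_width: 0.023
```

drive_tool(
  steps=[
    {"jaw":0,"offset":[0,0,-0.5],"yaw":0},
    {"jaw":0,"offset":[0,0,-1],"yaw":0},
    {"jaw":0,"offset":[0,0,-1],"yaw":0},
    {"jaw":0,"offset":[0,0,-0.5],"yaw":0},
    {"jaw":0,"offset":[0,0,0],"yaw":0},
    {"jaw":0,"offset":[0,0,0],"yaw":0},
  ],
)

```text
time: 21.58
eef_pos: [0.4189, 0.2885, 0.1229]
ee_rot: [-2.58, 1.792, -0.001]
contact_force: [0.4, 0.1, -1.9]
grip_width: 0.0232
```

```bash
python3 -c "
from h import *
togo([.5115,-.0166,.22])
S=grab('scene')
cv2.imwrite('pics/y3.png',cv2.resize(S['color'][80:200,310:440,::-1],None,fx=5,fy=5,interpolation=2))"
```

```text
t 21.58 tcp [0.4189 0.2885 0.1229] xaxis deg -69.6 zaxis [ 0.001  0.    -1.   ] OFF cm [31.82  1.96 -9.7 ] w 0.0232 F [ 0.4  0.1 -1.9]
```

View pics/y3.png

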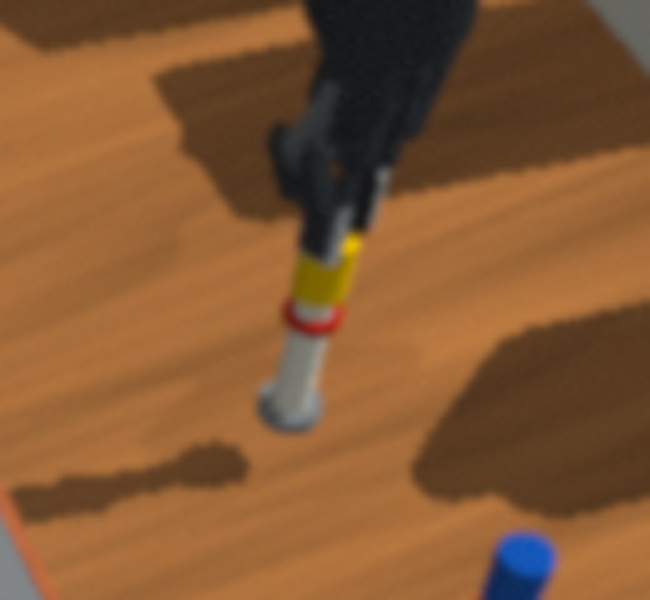

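The gauge is held upright, with its foot at crop (290,405), off the bench and its shadow apart. I'm lifting and carrying it to the well.

drive_tool(
  steps=[
    {"jaw":0,"offset":[0,0,-1],"yaw":0},
    {"jaw":0,"offset":[0,0,-2],"yaw":0},
    {"jaw":0,"offset":[0,0,-2.5],"yaw":0},
    {"jaw":0,"offset":[0,0,-2.5],"yaw":0},
    {"jaw":0,"offset":[0.8,0,-1],"yaw":0},
    {"jaw":0,"offset":[1.8,0.1,0],"yaw":0},
    {"jaw":0,"offset":[2.6,0.2,0],"yaw":0},
    {"jaw":0,"offset":[2.6,0.2,0],"yaw":0},
  ],
)

```text
time: 22.3
eef_pos: [0.441, 0.2134, 0.2132]
ee_rot: [-2.582, 1.789, -0.0]
contact_force: [0.1, -1.2, -2.0]
grip_width: 0.0232
```

drive_tool(
  steps=[
    {"jaw":0,"offset":[2.6,0.2,0],"yaw":0},
    {"jaw":0,"offset":[2.6,0.2,0],"yaw":0},
    {"jaw":0,"offset":[2.6,0.2,0],"yaw":0},
    {"jaw":0,"offset":[2.6,0.2,0],"yaw":0},
    {"jaw":0,"offset":[2.6,0.2,0],"yaw":0},
    {"jaw":0,"offset":[2.6,0.2,0],"yaw":0},
    {"jaw":0,"offset":[2.6,0.2,0],"yaw":0},
    {"jaw":0,"offset":[2.4,0.1,0],"yaw":0},
  ],
)

```text
time: 22.97
eef_pos: [0.499, 0.0137, 0.2128]
ee_rot: [2.58, -1.792, -0.0]
contact_force: [-0.0, 0.7, -1.3]
grip_width: 0.0232
```

drive_tool(
  steps=[
    {"jaw":0,"offset":[1.8,0,0],"yaw":0},
    {"jaw":0,"offset":[1,0,0],"yaw":0},
    {"jaw":0,"offset":[0.4,0,0],"yaw":0},
    {"jaw":0,"offset":[0,0,0],"yaw":0},
    {"jaw":0,"offset":[0,0,0],"yaw":0},
    {"jaw":0,"offset":[0,0,0],"yaw":0},
  ],
)

```text
time: 23.47
eef_pos: [0.51, -0.0129, 0.2126]
ee_rot: [-2.582, 1.788, 0.001]
contact_force: [0.3, -0.3, -1.3]
grip_width: 0.0233
```

```bash
python3 -c "
from h import *
togo([.5105,-.018,.195])
S=grab('scene')
cv2.imwrite('pics/y4.png',cv2.resize(S['color'][150:240,240:330,::-1],None,fx=6.6,fy=6.6,interpolation=2))"
```

```text
t 23.47 tcp [ 0.51   -0.0129  0.2126] xaxis deg -69.4 zaxis [-0.     0.001 -1.   ] OFF cm [0.5  0.13 1.76] w 0.0233 F [ 0.3 -0.3 -1.3]
```

View pics/y4.png

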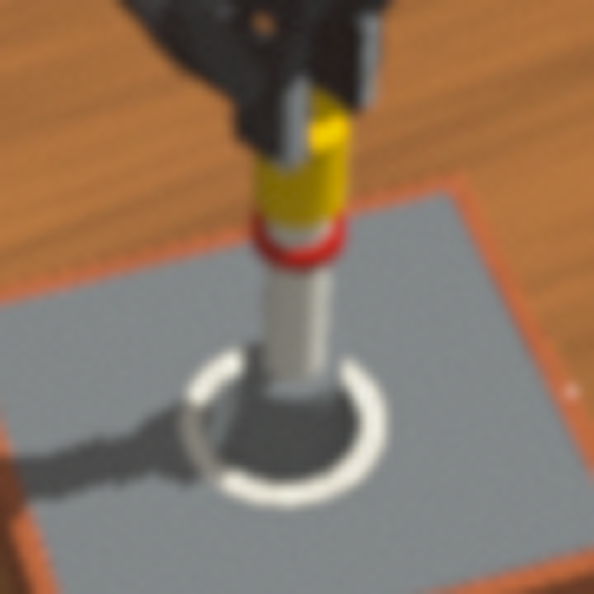

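The gauge hangs upright above the well. The stem is at u≈297 against the ring centre at u≈284, about 3 mm off. I'm correcting and lowering a little.

drive_tool(
  steps=[
    {"jaw":0,"offset":[0.5,0,0],"yaw":0},
    {"jaw":0,"offset":[0,0,0.6],"yaw":0},
    {"jaw":0,"offset":[0,0,0.6],"yaw":0},
    {"jaw":0,"offset":[0,0,0.2],"yaw":0},
    {"jaw":0,"offset":[0,0,0],"yaw":0},
    {"jaw":0,"offset":[0,0,0],"yaw":0},
    {"jaw":0,"offset":[0,0,0],"yaw":0},
  ],
)

```text
time: 24.1
eef_pos: [0.5121, -0.0193, 0.1985]
ee_rot: [-2.581, 1.792, -0.0]
contact_force: [-0.2, -0.2, -2.1]
grip_width: 0.0232
```

```bash
python3 -c "
from h import *
togo([.5105,-.018,.195])
S=grab('scene')
s=env.state();f=s['eef_pos'][2]-.0925
for n,z in(('rim',.095),('foot',f),('ring',f+.07),('headbot',f+.084)): print(n,(proj(S,[.5103,-.019,z])-[255,165])*10)
cv2.imwrite('pics/y5.png',cv2.resize(S['color'][165:225,255:315,::-1],None,fx=10,fy=10,interpolation=2))"
```

```text
t 24.1 tcp [ 0.5121 -0.0193  0.1985] xaxis deg -69.5 zaxis [ 0.  0. -1.] OFF cm [-0.18  0.1   0.35] w 0.0232 F [-0.2 -0.2 -2.1]
rim [272.28767799 485.61156675]
foot [272.63648363 454.77785313]
ring [274.98788285 246.91891448]
headbot [275.49453727 202.13168814]
```

View pics/y5.png

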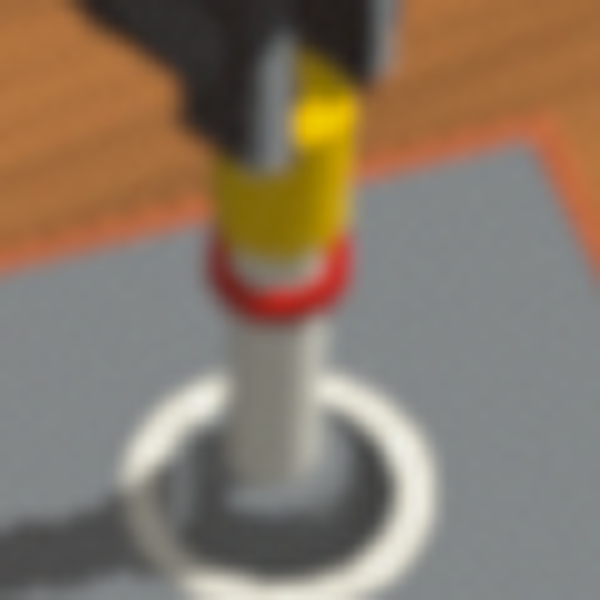

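The gauge is centred (stem u=278, ring centre u=279) and the height checks fit. Lowering.

drive_tool(
  steps=[
    {"jaw":0,"offset":[0,0,0.4],"yaw":0},
    {"jaw":0,"offset":[0,0,0.6],"yaw":0},
    {"jaw":0,"offset":[0,0,0.8],"yaw":0},
    {"jaw":0,"offset":[0,0,0.8],"yaw":0},
    {"jaw":0,"offset":[0,0,0.8],"yaw":0},
    {"jaw":0,"offset":[0,0,0.8],"yaw":0},
    {"jaw":0,"offset":[0,0,0.5],"yaw":0},
    {"jaw":0,"offset":[0,0,0],"yaw":0},
  ],
)

```text
time: 24.82
eef_pos: [0.5109, -0.0194, 0.1498]
ee_rot: [2.579, -1.791, -0.004]
contact_force: [-0.8, -0.1, -1.0]
grip_width: 0.0232
```

drive_tool(
  steps=[
    {"jaw":0,"offset":[0,0,0.4],"yaw":0},
    {"jaw":0,"offset":[0,0,0.4],"yaw":0},
    {"jaw":0,"offset":[0,0,0.4],"yaw":0},
    {"jaw":0,"offset":[0,0,0.4],"yaw":0},
    {"jaw":0,"offset":[0,0,0.3],"yaw":0},
    {"jaw":0,"offset":[0,0,0],"yaw":0},
  ],
)

```text
time: 25.32
eef_pos: [0.5115, -0.0195, 0.1318]
ee_rot: [2.58, -1.791, -0.001]
contact_force: [0.3, -0.0, -1.1]
grip_width: 0.0231
```

```bash
python3 -c "
from h import *
togo([.5105,-.018,.121])
S=grab('scene')
cv2.imwrite('pics/y6.png',cv2.resize(S['color'][165:240,245:320,::-1],None,fx=8,fy=8,interpolation=2))"
```

```text
t 25.32 tcp [ 0.5115 -0.0195  0.1318] xaxis deg -69.6 zaxis [-0.001 -0.    -1.   ] OFF cm [-0.17  0.04  1.08] w 0.0231 F [ 0.3 -0.  -1.1]
```

View pics/y6.png

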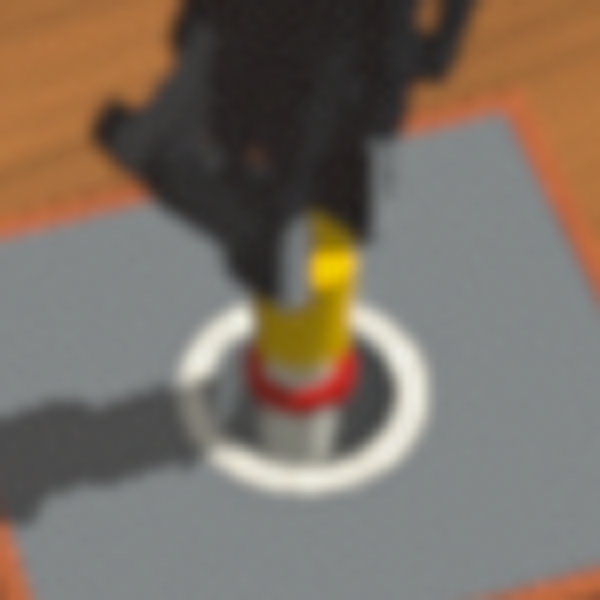

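The red ring at (302,380) is about 1 cm above the rim, and the stick is inside the well and centred. I'm easing it to the floor.

drive_tool(
  steps=[
    {"jaw":0,"offset":[0,0,0.2],"yaw":0},
    {"jaw":0,"offset":[0,0,0.2],"yaw":0},
    {"jaw":0,"offset":[0,0,0.2],"yaw":0},
    {"jaw":0,"offset":[0,0,0.1],"yaw":0},
    {"jaw":0,"offset":[0,0,0],"yaw":0},
  ],
)

```text
time: 25.78
eef_pos: [0.5118, -0.0194, 0.1252]
ee_rot: [2.58, -1.792, -0.001]
contact_force: [0.4, -0.4, -0.7]
grip_width: 0.0229
```

drive_tool(
  steps=[
    {"jaw":0,"offset":[0,0,0.1],"yaw":0},
    {"jaw":0,"offset":[0,0,0.1],"yaw":0},
    {"jaw":0,"offset":[0,0,0],"yaw":0},
  ],
)

```text
time: 26.03
eef_pos: [0.5119, -0.0194, 0.1233]
ee_rot: [2.58, -1.792, -0.0]
contact_force: [-0.7, -0.0, -0.9]
grip_width: 0.0231
```

drive_tool(
  steps=[
    {"jaw":0,"offset":[0,0,0.1],"yaw":0},
    {"jaw":0,"offset":[0,0,0],"yaw":0},
    {"jaw":0,"offset":[0,0,0],"yaw":0},
  ],
)

```text
time: 26.28
eef_pos: [0.512, -0.0194, 0.1225]
ee_rot: [2.58, -1.792, 0.0]
contact_force: [-0.0, -0.5, -1.5]
grip_width: 0.0234
```

drive_tool(
  steps=[
    {"jaw":0,"offset":[0,0,0.1],"yaw":0},
    {"jaw":0,"offset":[0,0,0],"yaw":0},
    {"jaw":0,"offset":[0,0,0],"yaw":0},
  ],
)

```text
time: 26.53
eef_pos: [0.512, -0.0194, 0.1214]
ee_rot: [2.58, -1.792, -0.0]
contact_force: [0.7, 0.2, -0.9]
grip_width: 0.0231
```

drive_tool(
  steps=[
    {"jaw":0,"offset":[0,0,0.1],"yaw":0},
    {"jaw":0,"offset":[0,0,0],"yaw":0},
    {"jaw":0,"offset":[0,0,0],"yaw":0},
  ],
)

```text
time: 26.78
eef_pos: [0.5127, -0.0194, 0.1211]
ee_rot: [-2.58, 1.792, -0.002]
contact_force: [0.2, -0.1, 3.3]
grip_width: 0.0231
```

It touches at +3 N and TCP z=0.121, which matches the rod's reading. I'm releasing and rising.

drive_tool(
  steps=[
    {"jaw":0.45,"offset":[0,0,0],"yaw":0},
    {"jaw":0.6,"offset":[0,0,0],"yaw":0},
    {"jaw":0.8,"offset":[0,0,0],"yaw":0},
    {"jaw":0.8,"offset":[0,0,0],"yaw":0},
    {"jaw":0.8,"offset":[0,0,0],"yaw":0},
    {"jaw":0.8,"offset":[0,0,0],"yaw":0},
  ],
)

```text
time: 27.28
eef_pos: [0.5119, -0.0194, 0.1204]
ee_rot: [2.58, -1.792, -0.0]
contact_force: [-0.6, 0.2, -0.5]
grip_width: 0.0682
```

drive_tool(
  steps=[
    {"jaw":0.8,"offset":[0,0,-0.7],"yaw":0},
    {"jaw":0.8,"offset":[0,0,-1.5],"yaw":0},
    {"jaw":0.8,"offset":[0,0,-2],"yaw":0},
    {"jaw":0.8,"offset":[0,0,-2.5],"yaw":0},
    {"jaw":0.8,"offset":[0,0,-2.5],"yaw":0},
    {"jaw":0.8,"offset":[0,0,-1.5],"yaw":0},
    {"jaw":0.8,"offset":[-1,2,0],"yaw":0},
    {"jaw":0.8,"offset":[-1.5,3,0],"yaw":0},
  ],
)

```text
time: 27.95
eef_pos: [0.4589, -0.0132, 0.2293]
ee_rot: [-2.577, 1.79, -0.005]
contact_force: [-0.2, 1.0, 1.5]
grip_width: 0.0682
```

drive_tool(
  steps=[
    {"jaw":0.8,"offset":[-3,0,0],"yaw":0},
    {"jaw":0.8,"offset":[-3,0,0],"yaw":0},
    {"jaw":0.8,"offset":[-3,0,0],"yaw":0},
    {"jaw":0.8,"offset":[-3,0,0],"yaw":0},
    {"jaw":0.8,"offset":[-3,0,0],"yaw":0},
    {"jaw":0.8,"offset":[-1.5,0,0],"yaw":0},
    {"jaw":0.8,"offset":[0,0,0],"yaw":0},
    {"jaw":0.8,"offset":[0,0,0],"yaw":0},
  ],
)

```text
time: 28.62
eef_pos: [0.3987, 0.1416, 0.228]
ee_rot: [-2.582, 1.789, -0.002]
contact_force: [0.4, -1.0, 0.9]
grip_width: 0.0685
```

```bash
python3 -c "
from h import *
togo([.5105,-.018,.121])
S=grab('scene','s20.png');T=grab('top','t20.png')
a=cv2.resize(S['color'][165:240,245:320,::-1],None,fx=5,fy=5,interpolation=2)
b=cv2.resize(T['color'][165:240,240:315,::-1],None,fx=5,fy=5,interpolation=2)
cv2.imwrite('pics/y7.png',np.hstack([a,b]))"
```

```text
t 28.62 tcp [0.3987 0.1416 0.228 ] xaxis deg -69.4 zaxis [ 0.001 -0.001 -1.   ] OFF cm [18.86 -4.85 10.72] w 0.0685 F [ 0.4 -1.   0.9]
```

View pics/y7.png

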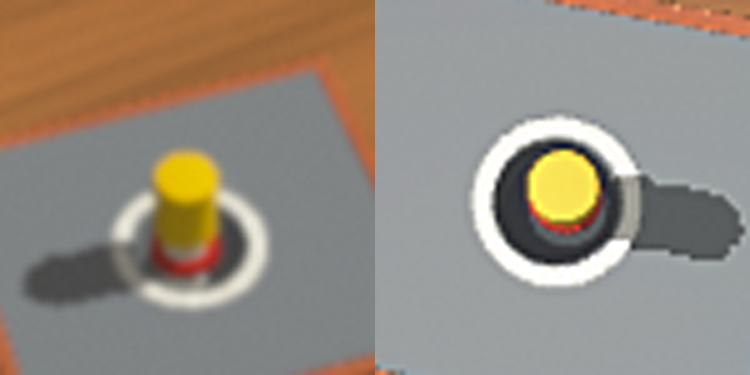

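View pics/s20.png

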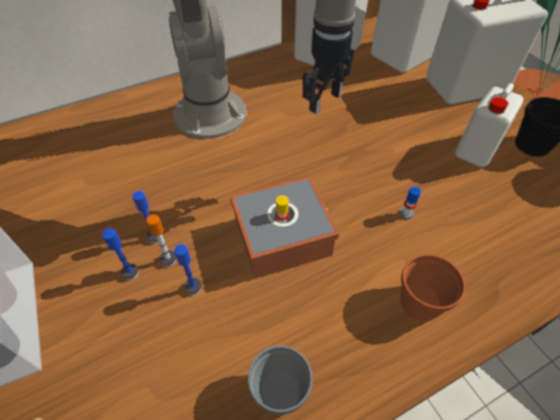

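The yellow stick stands upright in the well at scene (283,205), with its red ring at the rim. The rod is upright at (157,235) and the blue gauge hasn't moved at (412,200). I'm handing the job in.

```bash
python3 -c "
from h import *
print(env.sign_off())"
```

```text
the job is handed in; nothing more can be done
None
```

The well is deep, and the long yellow gauge now stands on its floor with the red ring about level with the rim. I handed the job in at about 29 s of the 72 s allowed.

- **Depth:** I took the orange rod down until the wrist force jumped from -2 to +9 N. The foot was then at about 28 mm above the bench, so the well is about 67 mm deep. The rod's 70 mm mark looked level with the rim, and the two agree to within a few mm.
- **Rod:** I stood it back at its old place on the bench and let go at about 6 N of contact. It stands upright, clear of the planter and the blue lookalikes.
- **Yellow gauge:** I lowered it until it touched at about 3 N, at a height matching the rod's reading within 1 mm, and then released it. The last pictures from both cameras show it upright in the well.
- **Blue gauge:** I never touched it, and it stands where it was.

**Checks that disagreed:**
- The first grip on the rod sat too high and slightly behind the handle. I opened, lowered 1 cm and gripped again; the rod had not moved.
- The reported finger opening was about 23 mm on the 26 and 28 mm handles, although both held firmly.

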